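Open the ticket printer and load a fresh roll

ROBOT

A 6-joint arm with a two-finger parallel gripper is mounted at the origin on the work surface. World frame = base frame: x ahead of the robot, y to its left, z up, the work surface at z = 0. Lengths are in m, angles in rad, forces in N, time in s.
With the tool pointing down it reaches from about 0.225 to 0.725 m from the base axis. Payload 3.1 kg.
Tool frame: the origin (TCP) lies midway between the tips of the shut fingers; the grasp point (between the pads) lies 19 mm behind it; x points along the fingers, y is the direction in which the jaws open and shut, and the axes are right-handed (so a half turn about x gives the same grasp; the last joint's range is limited). The gripper opens to 85 mm and grips with 20 to 120 N. Pads are 22 mm wide; open, the fingers measure 114 mm over their backs; the gripper's body (76 mm by 85 mm) begins 54 mm behind the grasp point. The pads swing forward as they close: fully open they stand 13 mm farther back than shut.
Start: joints at [-1.292, 0.048, 0.099, 1.622, 0, 1.443], TCP at [0.208, -0.482, 0.198] pointing down, gripper open.
Joint ranges: [-2.91, 2.91], [-0.99, 1.94], [-1.21, 1.42], [-2.12, 2.29], [-1.49, 1.47], [-3.14, 3.14]. Speed limits (rad/s): [2.79, 2.79, 3.14, 3.14, 3.14, 3.14].

INTERFACE

Orientations are given as a unit quaternion [w, x, y, z].
In Python, from rig import robot gives the robot as it stands.
- The arm moves only by the shell command python3 -m handwheel 'ROWS' [FORCE]. ROWS is JSON, a list that holds one entry, the list of rows, each a list of 7 numbers: the turn, a rotation vector about the world's x, y, z in degrees, then the shift along the world's x, y, z in units of 50 mm (1.0 is 50 mm), then the closure, from -1 (fully open) to 1 (shut). A call has 1 to 5 rows; each row is the pose to reach, as a shift and turn from the pose measured when the call began; what a row does not reach only later rows make up. A row lasts 1/8 s, in which the tool goes at most 62.5 mm and 10.7 degrees, less where a joint would pass 70% of its speed; a pose out of reach is approached as far as the arm can. A call with a gripper value outside its range is refused whole. The fingers move at their own pace and stop on an object; FORCE is the grip in N (left out, the last holds). Time passes only in rows, so rows that repeat a pose let the fingers close. It gives the time, the measured TCP pose, the force and the opening at its end, in the units of the state.
- robot.get_obs(): the state, without advancing time (a new reading comes with each control period).
- robot.read_camera(name): name is "scene" or "top" or "wrist"; returns a dict with "color" (420x560x3 uint8, red, green, blue), "fx", "fy", "cx", "cy" (pixels), "origin" and "rotation" of the camera in the world; the wrist camera has in their place "T_tool_cam" (4x4, takes a point from camera to tool coordinates, whose origin is the TCP and whose axes are the tool frame's). Camera axes: x right, y up, looking along -z (the intrinsics and any distortion apply to the point x, -y, -z); pixel columns grow to the right and rows downward; lengths in m; the calibration is good to about 2 mm. A picture is of the moment at which its call begins: read the wrist's pose just before it. There is no depth.
- robot.sign_off(): hands the job in, once; it reports no verdict.
The state is a dict: "clock": time; "joint_positions": joint angles; "qvel": joint speeds; "joint_efforts": joint torques, N m; "tool_pos": TCP position; "eef_rot": TCP orientation; "ft_force": force on the tool from outside, world axes, zero at the start; "ft_torque": the same for the moment, N m; "opening": finger opening in m.
Only numpy, scipy, OpenCV 4.12 (cv2) and the standard library are available. Lean on these libraries where they do the work, as an engineer would, in place of code of your own. Each camera call takes 0.05 s, during which the arm holds its last target.

TASK

The ticket printer has run out of paper. Press its green button catch and steady the spring cover with the gripper as it comes up, so that it rises calmly instead of flying open, until it stands fully open against its stop. Then take the white roll from the wooden rack and lower it gently (do not drop it) into the printer's empty well, lying down with its axis across the printer between the two ribs; leave the cover open, and do not disturb the yellow roll or the counter bell.

Things in the scene. Friction and masses are not known exactly. Their poses are not given: they have to be found in the camera images.
- printer: fixed light grey ticket printer, 198 (x) x 130 (y) x 76 mm high, dark grey cover over its rear. Origin: centre of underside; x from front (button end, towards the robot) to back (hinge end), z up. Under the cover a well: x -46 to 86 mm, 96 mm along y, walls 74 mm high, floor at z = 12 mm. Two ribs along y, 8 mm high, inner faces 21 mm either side of x = 20 mm, keep the roll from rolling
- well_seat (a point): point in the printer's well where the centre of the seated roll belongs: 40 mm above the printer's underside, 28 mm above the well's floor, at printer x = 20 mm, y = 0; axes parallel to the printer's
- cover (a joint): angle of the cover, rad: 0 shut and caught, 1.95 fully open against its stop (leaning back 22 degrees beyond upright, its edge 216 mm above the counter). A spring drives it open and holds it there: about 1 N up at its front edge when shut, less later. Let go from shut it flies up at about 4 rad/s; keep it below 3.2 rad/s (20 mm of free rise, or letting go past 1.2 rad, stays below that)
- cover_hinge (a point): the cover's hinge axis, along the printer's y, at printer x = 94, z = 76.5 mm (level with the shut cover's underside). The cover is a slab 10 mm thick, 126 mm wide, reaching 150 mm from the hinge; axes turn with it: the slab lies on the -x side, z points out of its outer face
- cover_edge (a point): middle of the cover's front edge on its outer (top) face, 150 mm from the hinge; when shut 86.5 mm above the counter
- catch (a joint): travel of the button catch, m: 0 up, 0.006 fully pressed; the cover is freed at about 0.0045. It springs back (1.5 N to start, about 5 N at full travel)
- catch_top (a point): centre of the top of the green button catch, a flat key 26 (printer x) x 60 mm (y) that goes straight down. Its top is 12 mm above the shut cover's top, and still 6 mm above it when fully pressed; a 4 mm gap parts it from the cover's front edge, so one fingertip set over the gap presses the key and overhangs the cover
- rack: plywood roll rack fixed to the counter, 230 mm (its x) x 110 mm, base 8 mm thick, with two places for lying rolls 57 mm either side of its centre along x, each between two 8 mm high ribs along y. Origin: centre of its underside. Either roll may be in either place
- white_roll_center (a point): centre of the fresh white paper roll: 56 mm diameter, 80 mm long, about 0.18 kg, loose, lying in the rack with its axis (the point's y) along the rack's y, its centre 36 mm above the counter
- yellow_roll_center (a point): centre of the other roll, yellow, 56 mm diameter, only 50 mm long, lying in the rack's other place; to be left there
- bell: chrome counter bell, 80 mm across, 52 mm high, loose bystander, not to be moved; origin: centre of its underside
Not all that is in view belongs to the job. Leave any purple or turquoise look-alike of the part that bears white_roll_center alone. Of the things that look like the printer, the smaller one is meant.

How it is judged:
By the outcome, as a careful person would: the job done as asked, in the order asked, and still so for the second after the job is handed in, with the robot touching nothing.
It also fails if it takes over 61 s, if anything falls off the work surface, if the arm or the gripper's body presses on something with over 40 N, if the wrist force passes 120 N, or if a joint passes its speed limit or range.

## Working session

There is one attempt and no reset: what is moved stays moved. The work goes in short steps, Python scripts to look and compute and a shell command to move; the robot and the scene stay as the last step left them, time stands still between calls to the robot, and variables do not carry over. Pictures are saved under pics/ and viewed, and the job is handed in when it is done.

```bash
ls; mkdir -p pics; cat > h.py <<'E'
import numpy as np, cv2
from rig import robot
def snap(name,fn):
    o=robot.get_obs(); c=robot.read_camera(name)
    cv2.imwrite('pics/'+fn,cv2.cvtColor(c['color'],cv2.COLOR_RGB2BGR)); np.save('pics/'+fn[:-4]+'.npy',dict(c=c,o=o),allow_pickle=True); return c,o
E
python3 - <<'E'
from h import *
for n in ['scene','top','wrist']:
    c,o=snap(n,n+'0.png'); print(n,{k:(v if np.size(v)<20 else np.shape(v)) for k,v in c.items()})
print(o)
E
```

```text
pics
scene {'color': (420, 560, 3), 'fx': 437.45549575237186, 'fy': 437.45549575237186, 'cx': 282.8060795320856, 'cy': 212.38600240047975, 'origin': array([1.04415057, 0.33101717, 0.71397835]), 'rotation': array([0.4459076 , 0.20617552, 0.35084389, 0.79722433])}
top {'color': (420, 560, 3), 'fx': 397.8411734417433, 'fy': 397.8411734417433, 'cx': 277.121273085355, 'cy': 209.29390991516112, 'origin': array([ 0.27304645, -0.03886532,  0.94967845]), 'rotation': array([-0.69939278, -0.07695739,  0.06200193,  0.70787221])}
wrist {'color': (420, 560, 3), 'fx': 293.0951289260236, 'fy': 293.0951289260236, 'cx': 281.1220003893033, 'cy': 207.5740391161916, 'T_tool_cam': array([[-7.12421198e-04,  2.76303678e-01, -9.61070117e-01,
        -1.76457565e-01],
       [ 9.99999716e-01,  4.32024640e-04, -6.17073602e-04,
        -1.36286095e-04],
       [ 2.44706265e-04, -9.61070284e-01, -2.76303907e-01,
        -7.01215007e-02],
       [ 0.00000000e+00,  0.00000000e+00,  0.00000000e+00,
         1.00000000e+00]])}
{'clock': 0.1, 'joint_positions': array([-1.29180523e+00,  4.86894524e-02,  9.77570981e-02,  1.62198021e+00,
        5.85693036e-06,  1.44301672e+00]), 'qvel': array([ 0.00044156, -0.00187741,  0.00449067, -0.00159137, -0.00085551,
        0.00022235]), 'joint_efforts': array([ 2.03997952e-03, -3.39848721e+01,  3.20937037e+01,  1.58254767e-02,
       -1.59046845e-04,  9.50528147e-06]), 'tool_pos': array([ 0.20754452, -0.48156973,  0.19692893]), 'eef_rot': array([-0.14207941, -0.69247734, -0.14357185,  0.69258624]), 'ft_force': array([ 0.02111312, -0.12876459,  0.01321327]), 'ft_torque': array([-0.02936149, -0.03830974,  0.02706208]), 'opening': 0.08540865672430686}
```

View pics/scene0.png

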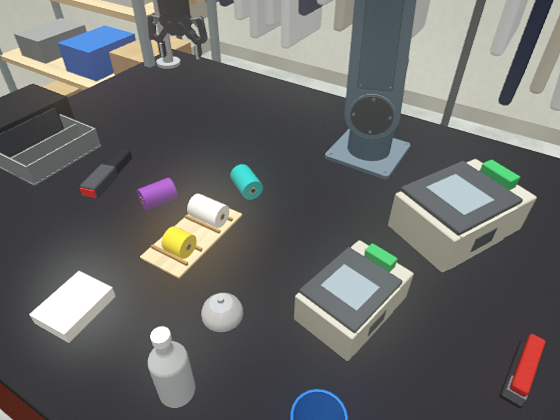

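View pics/top0.png

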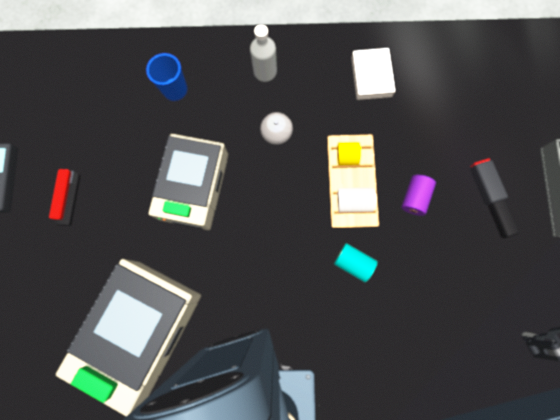

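View pics/wrist0.png

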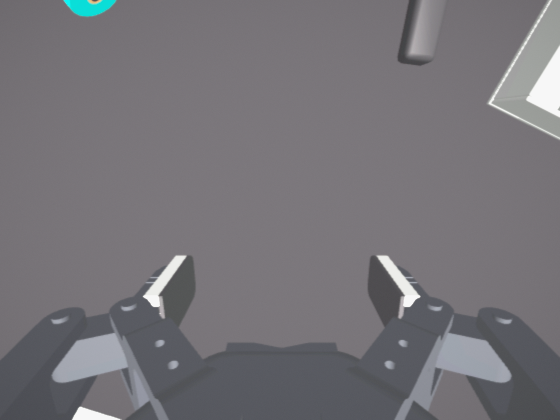

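```bash
cat >> h.py <<'E'
from scipy.spatial.transform import Rotation as R
def q2R(q): return R.from_quat([q[1],q[2],q[3],q[0]]).as_matrix()
def cam(fn):
    d=np.load('pics/'+fn+'.npy',allow_pickle=True).item(); c,o=d['c'],d['o']
    if 'T_tool_cam' in c:
        T=np.eye(4);T[:3,:3]=q2R(o['eef_rot']);T[:3,3]=o['tool_pos'];T=T@c['T_tool_cam'];return c,T[:3,:3],T[:3,3]
    return c,q2R(c['rotation']),np.array(c['origin'])
def ray(C,uv):
    c,Rm,t=C; d=Rm@np.array([(uv[0]-c['cx'])/c['fx'],-(uv[1]-c['cy'])/c['fy'],-1]); return t,d/np.linalg.norm(d)
def plane(C,uv,z):
    t,d=ray(C,uv); return t+d*(z-t[2])/d[2]
def tri(C1,a,C2,b):
    p,d=ray(C1,a);q,e=ray(C2,b); s=np.linalg.lstsq(np.c_[d,-e],q-p,rcond=None)[0]
    A=p+s[0]*d;B=q+s[1]*e; return (A+B)/2,np.linalg.norm(A-B)
def proj(C,P):
    c,Rm,t=C; x=Rm.T@(np.array(P)-t); return np.array([c['cx']-c['fx']*x[0]/x[2],c['cy']+c['fy']*x[1]/x[2]])
def blobs(C,lo,hi,amin=60):
    hsv=cv2.cvtColor(C[0]['color'],cv2.COLOR_RGB2HSV); m=cv2.inRange(hsv,np.array(lo),np.array(hi))
    cs,_=cv2.findContours(m,cv2.RETR_EXTERNAL,cv2.CHAIN_APPROX_NONE)
    return [c for c in cs if cv2.contourArea(c)>amin]
E
python3 - <<'E'
from h import *
T=cam('top0');S=cam('scene0')
for n,lo,hi in [('green',(50,120,60),(75,255,255)),('yellow',(22,180,100),(32,255,255)),('wood',(10,40,120),(25,140,255)),('purple',(130,80,60),(155,255,255)),('cyan',(82,100,60),(95,255,255)),('white',(0,0,190),(180,40,255))]:
    for k,C in (('top',T),('scene',S)):
        for b in blobs(C,lo,hi):
            r=cv2.minAreaRect(b); print(n,k,np.round(r[0],1),np.round(r[1],1),round(r[2],1),cv2.contourArea(b))
# crops
for k,x0,y0,x1,y1 in (('top0',130,110,400,250),('scene0',130,170,420,370)):
    im=cv2.imread(f'pics/{k}.png')[y0:y1,x0:x1]; cv2.imwrite(f'pics/{k}_crop.png',cv2.resize(im,None,fx=2.7,fy=2.7,interpolation=cv2.INTER_CUBIC))
E
```

```text
green top [ 93.3 384.2] [40.6 24.6] 29.7 910.0
green top [176.3 208.5] [26.3 11. ] 11.3 247.5
green scene [380.3 256.4] [32.2 15.3] 31.4 434.0
green scene [499.3 173.6] [38.9 17. ] 31.3 579.0
yellow top [349.  153.5] [21. 24.] 90.0 443.0
wood top [163. 334.] [154.2  76. ] 87.0 830.5
wood top [207.4 193. ] [44.1 98.2] 37.7 324.5
wood top [352.1 180.5] [94.1 48.5] 86.4 4321.0
wood scene [190.8 235.3] [ 43.8 102.5] 45.0 2105.0
wood scene [154.9  47.5] [16.3  6.3] 78.7 79.0
wood scene [72.4 70. ] [ 51.4 142.4] 86.2 2230.0
wood scene [180.1  44.5] [25.2 11.6] 14.0 217.5
wood scene [149.5   8.8] [13.1  9.6] 78.7 93.0
wood scene [94.2  4.7] [87.8 13.8] 14.7 760.5
purple top [418.8 194.1] [26.9 42.1] 18.4 1020.0
purple scene [157. 193.] [23.4 38.3] 68.2 771.5
cyan top [356.  262.7] [40.6 26.4] 30.1 985.5
cyan scene [246.1 181.1] [37.4 22.3] 55.0 708.5
white top [122.7 397.3] [25.2 29.1] 27.6 574.5
white top [ 71.4 368.9] [22.2 25.4] 29.7 402.5
white top [164.4 344.2] [ 3.  89.5] 28.0 159.0
white top [127.4 322.8] [52.4 49.8] 28.3 2494.0
white top [155.2 279.2] [79.1  7.9] 29.9 380.0
white to
[... 921 characters left out ...]
 31.0 120.5
white scene [204.9 206.7] [34.4 21.9] 26.6 615.0
white scene [466.6 213.7] [ 51.3 138.6] 86.6 732.5
white scene [459.5 193.8] [61.6 28.6] 33.7 1241.0
white scene [474.6 163.2] [14.2  8.2] 31.0 82.0
white scene [504.9 136.1] [115.5  11.5] 15.8 1140.5
white scene [420.9 113. ] [41.8 10.3] 15.6 376.0
white scene [ 4. 84.] [ 8. 24.] 0.0 66.5
white scene [28.1 80.9] [50.  20.2] 20.0 425.5
white scene [168.1  61.2] [ 7.6 22.2] 85.6 75.0
white scene [282.9  74.9] [130.4   9.5] 15.3 1033.5
white scene [101.1  23.5] [79.1 18.9] 14.0 703.5
white scene [507.   64.5] [129. 104.] 90.0 5846.5
white scene [436.2  43.5] [ 51.  104.9] 15.9 4369.5
white scene [282.5  31.2] [136.   71.7] 5.4 3791.0
```

View pics/top0_crop.png

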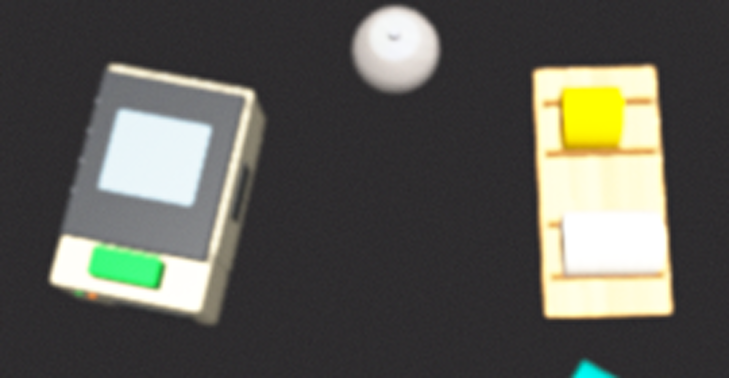

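View pics/scene0_crop.png

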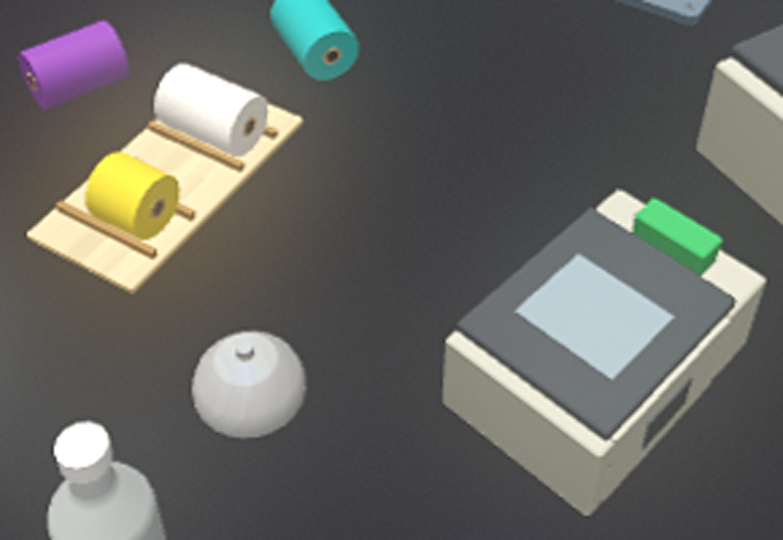

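```bash
python3 - <<'E'
from h import *
T=cam('top0');S=cam('scene0')
t=lambda p:(p[0]/2.7+130-.3,p[1]/2.7+110-.3); s=lambda p:(p[0]/2.7+130-.3,p[1]/2.7+170-.3)
def go(n,a,b):
    P,e=tri(T,t(a),S,s(b)); print(n,np.round(P*1000,1),'gap mm',round(e*1000,1)); return P
f_p=go('cov f+y',(62,237),(735,302));f_m=go('cov f-y',(207,261),(595,208));b_m=go('cov b-y',(250,95),(458,327));b_p=go('cov b+y',(108,72),(607,437))
go('but f+y',(90,268),(721,238)) if 0 else None
# button top face corners
go('but c', (125,264),(678,227))
go('bell knob',(394,37),(244,350))
go('white roll -y end top?',(665,240),(163,83))
r1=go('rack f+y',(545,318),(302,120));r2=go('rack f-y',(673,314),(0,0)) if 0 else None
r3=go('rack b+y',(534,68),(134,292));r4=go('rack b-y',(656,66),(28,234))
print('widths',np.linalg.norm(f_p-f_m),np.linalg.norm(b_p-b_m),np.linalg.norm(f_p-b_p),np.linalg.norm(f_m-b_m))
x=(b_p+b_m-f_p-f_m);print('yaw x',np.degrees(np.arctan2(x[1],x[0])))
y=f_p+b_p-f_m-b_m;print('yaw y',np.degrees(np.arctan2(-y[0],y[1])))
print('cover edge',(f_p+f_m)/2,'center',(f_p+f_m+b_p+b_m)/4)
print('rack',np.linalg.norm(r1-r3),np.linalg.norm(r3-r4),np.degrees(np.arctan2(*(r3-r1)[[1,0]])),r1+r4)
print('rack c',(r1+r4)/2)
for uv in [(545,318),(673,314),(534,68),(656,66)]: print(plane(T,t(uv),.008))
E
```

```text
cov f+y [478.8 260.8  76.1] gap mm 0.4
cov f-y [454.3 139.8  80.8] gap mm 5.7
cov b-y [600.3 106.7  76.9] gap mm 4.9
cov b+y [624.6 229.   76.5] gap mm 1.3
but c [450.8 203.2  93.3] gap mm 2.5
bell knob [669.  -19.9  39.5] gap mm 2.4
white roll -y end top? [ 477.8 -252.9   40. ] gap mm 3.6
rack f+y [ 416.7 -151.    -1. ] gap mm 1.8
rack b+y [ 650.2 -146.9    2.4] gap mm 3.1
rack b-y [ 649.5 -259.4    2.5] gap mm 4.3
widths 0.1235646773826181 0.12462248212109915 0.149180605817406 0.14973707072277068
yaw x -12.552987173142194
yaw y -11.326214308081498
cover edge [0.46657798 0.20032373 0.07845695] center [0.53950793 0.18408478 0.07756676]
rack 0.23351292294787276 0.11257681298268148 1.0243627873878287 [ 1.06625508 -0.41049631  0.00152216]
rack c [ 0.53312754 -0.20524815  0.00076108]
[ 0.41490997 -0.14918459  0.008     ]
[ 0.41698205 -0.26183597  0.008     ]
[ 0.64886912 -0.14757177  0.008     ]
[ 0.64871469 -0.2600297   0.008     ]
```

```bash
python3 - <<'E'
from h import *
o=robot.get_obs();M=q2R(o['eef_rot']);print(M.round(3)); 
for n in 'xyz': pass
print('yaw of tool y',np.degrees(np.arctan2(M[1,1],M[0,1])))
T=cam('top0')
t=lambda p:(p[0]/2.7+130-.3,p[1]/2.7+110-.3)
for h in (.0985,): print('key',plane(T,t((127,263)),h))
c=[plane(T,t(p),.0865) for p in [(62,237),(207,261),(250,95),(108,72)]]; print(c,'edge',(c[0]+c[1])/2)
E
```

```text
[[-0.001  0.396 -0.918]
 [ 0.002 -0.918 -0.396]
 [-1.    -0.002 -0.   ]]
yaw of tool y -66.6935871967186
key [0.45097273 0.19892188 0.0985    ]
[array([0.47631747, 0.25744493, 0.0865    ]), array([0.45420878, 0.13602196, 0.0865    ]), array([0.59777275, 0.10294141, 0.0865    ]), array([0.62074354, 0.22527246, 0.0865    ])] edge [0.46526313 0.19673344 0.0865    ]
```

```bash
python3 -m handwheel '[[[0,0,9.7,0.32,0.91,0.1,-1],[0,0,19.4,0.64,1.82,0.2,-1],[0,0,29.1,0.96,2.73,0.3,-1],[0,0,38.8,1.28,3.64,0.4,-1],[0,0,48.5,1.6,4.55,0.5,-1]]]'
python3 -m handwheel '[[[0,0,9.7,0.32,0.91,0,-1],[0,0,19.4,0.64,1.82,0,-1],[0,0,29.1,0.96,2.73,0,-1],[0,0,38.8,1.28,3.64,0,-1],[0,0,48.5,1.6,4.55,0,-1]]]'
python3 - <<'E'
from h import *
c,o=snap('wrist','w1.png'); print(o['tool_pos'],o['joint_positions'],o['clock'])
E
```

```text
clock: 0.78
tool_pos: [0.2877, -0.2525, 0.2219]
eef_rot: [-0.415, -0.571, -0.417, 0.572]
ft_force: [0.7, -1.4, 0.5]
opening: 0.0855
clock: 1.4
tool_pos: [0.3679, -0.0235, 0.2217]
eef_rot: [0.615, 0.348, 0.616, -0.349]
ft_force: [1.9, -0.0, 0.2]
opening: 0.0853
[ 0.36794847 -0.02350949  0.22171376] [-2.45279881e-01 -3.47243021e-01 -2.03017260e-01  1.71639311e+00
 -1.02613312e-03  7.86050069e-01] 1.4
```

View pics/w1.png

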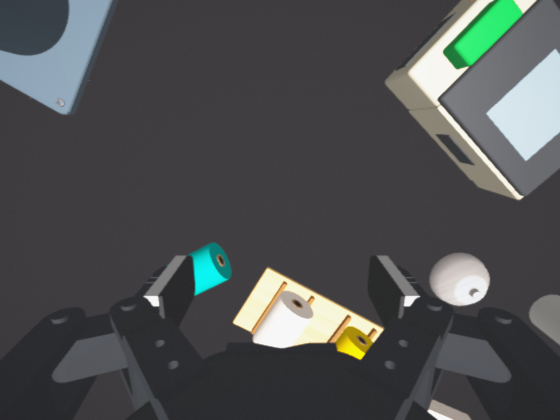

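```bash
python3 -m handwheel '[[[0,0,9.7,0.32,0.9,0.1,-1],[0,0,19.4,0.64,1.8,0.2,-1],[0,0,29.1,0.96,2.7,0.3,-1],[0,0,38.8,1.28,3.6,0.4,-1],[0,0,47.5,1.6,4.4,0.5,1]]]'
python3 -m handwheel '[[[0,0,0,0,0,0,1],[0,0,0,0,0,0,1]]]'
python3 - <<'E'
from h import *
c,o=snap('wrist','w2.png'); print(o['tool_pos'],o['joint_positions'],o['clock'])
E
```

```text
clock: 2.08
tool_pos: [0.4492, 0.2034, 0.2464]
eef_rot: [0.702, 0.067, 0.706, -0.065]
ft_force: [-0.2, -1.0, 0.4]
opening: 0.0699
clock: 2.33
tool_pos: [0.4487, 0.2028, 0.2459]
eef_rot: [0.702, 0.067, 0.706, -0.066]
ft_force: [-0.1, 0.6, -0.1]
opening: 0.032
[0.44874137 0.20284282 0.24592309] [ 0.28576759 -0.01308209  0.13328143  1.72237387  0.00349725  0.47340093] 2.325
```

View pics/w2.png

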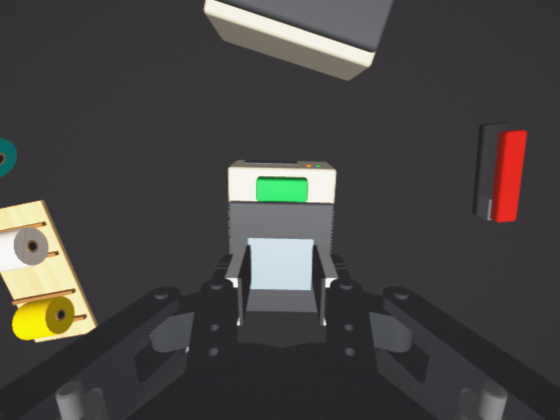

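```bash
python3 -m handwheel '[[[0,0,0,-0.2,0,-0.6,1],[0,0,0,-0.5,0,-1.2,1],[0,0,0,-0.8,0,-1.5,1],[0,0,0,-0.8,0,-1.5,1]]]'
python3 - <<'E'
from h import *
c,o=snap('wrist','w3.png'); print(o['tool_pos'],o['opening'],o['clock'])
for n in ('w2','w3'):
    im=cv2.imread(f'pics/{n}.png'); cr=im[130:330,200:400] if n=='w2' else im[150:400,180:420]
    cv2.imwrite(f'pics/{n}c.png',cv2.resize(cr,None,fx=3 if n=='w2' else 2.4,fy=3 if n=='w2' else 2.4,interpolation=cv2.INTER_CUBIC))
E
```

```text
clock: 2.88
tool_pos: [0.4069, 0.2009, 0.1699]
eef_rot: [0.701, 0.067, 0.707, -0.067]
ft_force: [0.5, -0.2, 0.3]
opening: -0.0001
[0.4069032  0.20092609 0.16989068] -0.00013767742841697776 2.875
```

View pics/w3.png

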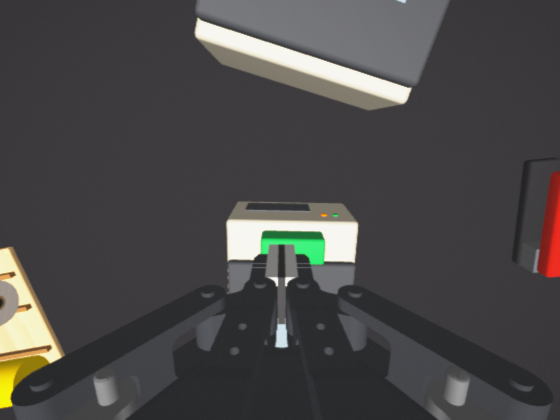

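View pics/w2c.png

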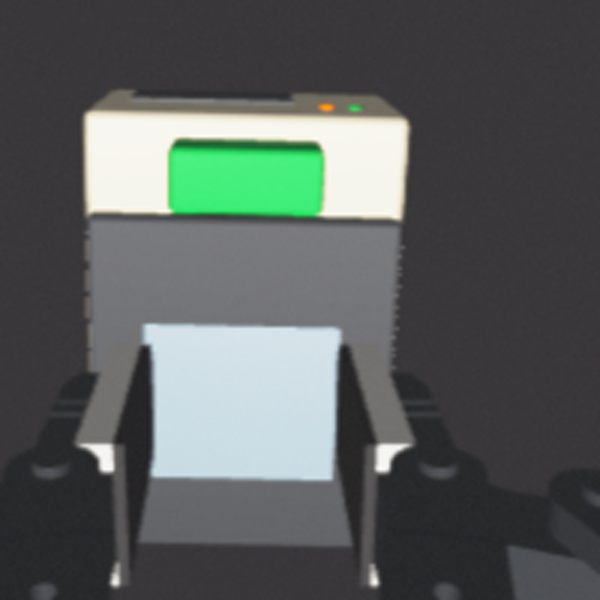

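View pics/w3c.png

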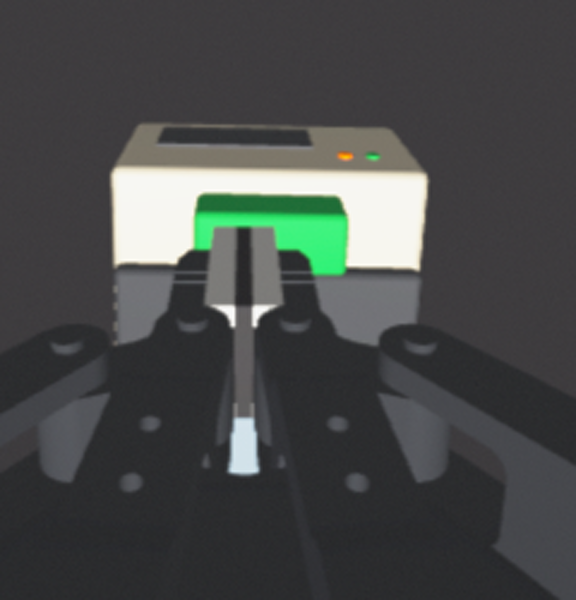

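```bash
python3 - <<'E'
from h import *
A=cam('w2');B=cam('w3');T=cam('top0');S=cam('scene0')
a=lambda p:(p[0]/3+200-.3,p[1]/3+130-.3); b=lambda p:(p[0]/2.4+180-.3,p[1]/2.4+150-.3)
t=lambda p:(p[0]/2.7+130-.3,p[1]/2.7+110-.3); s=lambda p:(p[0]/2.7+130-.3,p[1]/2.7+170-.3)
for n,p,q,z in [('key f-y',(170,150),(196,213),98.5),('key f+y',(323,151),(346,213),98.5),('key b+y',(323,216),(345,275),98.5),('key b-y',(170,213),(196,271),98.5),('body f-y',(85,113),(113,170),76),('body f+y',(408,122),(427,176),76),('cov f-y',(90,215),(117,266),86.5),('cov f+y',(403,220),(421,271),86.5)]:
    P,e=tri(A,a(p),B,b(q)); print(n,(P*1000).round(1),(e*1000).round(1),'plane',(plane(A,a(p),z/1e3)*1e3).round(1),(plane(B,b(q),z/1e3)*1e3).round(1))
for p in [(145,323),(340,327),(153,478),(335,480),(137,542),(350,544)]: print('screen/back',(plane(A,a(p),.0865)*1e3).round(1))
E
```

```text
key f-y [434.2 177.   94.4] 0.1 plane [433.5 177.6  98.5] [432.6 177.6  98.5]
key f+y [445.6 233.8  93. ] 0.2 plane [444.5 233.6  98.5] [443.3 233.3  98.5]
key b+y [470.  229.4  96.1] 0.5 plane [469.3 229.5  98.5] [468.7 229.   98.5]
key b-y [458.3 171.8  93.8] 0.0 plane [457.2 172.5  98.5] [456.1 172.6  98.5]
body f-y [416.5 145.1  76.1] 0.1 plane [416.4 145.1  76. ] [416.5 145.2  76. ]
body f+y [444.4 270.4  72.6] 0.1 plane [443.8 269.8  76. ] [443.1 269.7  76. ]
cov f-y [456.3 138.1  80.4] 0.4 plane [455.  139.7  86.5] [453.5 139.7  86.5]
cov f+y [481.5 261.3  81.8] 0.4 plane [480.1 260.9  86.5] [479.  260.3  86.5]
screen/back [503.6 151.1  86.5]
screen/back [520.2 229.2  86.5]
screen/back [574.1 139.   86.5]
screen/back [589.7 215.9  86.5]
screen/back [603.8 125.2  86.5]
screen/back [622.4 217.4  86.5]
```

```bash
python3 -m handwheel '[[[0,0,-1,0.6,0,-0.4,1],[0,0,-1,1.21,-0.02,-0.8,1],[0,0,-1,1.21,-0.02,-1.1,1],[0,0,-1,1.21,-0.02,-1.1,1]]]' 60
python3 - <<'E'
from h import *
c,o=snap('wrist','w4.png'); print(o['tool_pos'],o['opening'],o['ft_force'])
c,o=snap('scene','s4.png')
im=cv2.imread('pics/s4.png')[150:370,260:520];cv2.imwrite('pics/s4c.png',cv2.resize(im,None,fx=2.5,fy=2.5,interpolation=cv2.INTER_CUBIC))
E
```

```text
clock: 3.42
tool_pos: [0.4683, 0.1998, 0.1154]
eef_rot: [0.7, 0.074, 0.706, -0.073]
ft_force: [0.7, 0.1, 0.2]
opening: 0.0
[0.46827136 0.19975132 0.11542147] 1.3067897334111803e-05 [0.74548694 0.10920824 0.24662324]
```

View pics/w4.png

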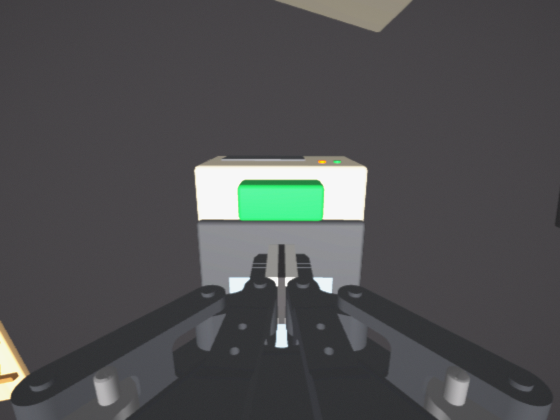

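View pics/s4c.png

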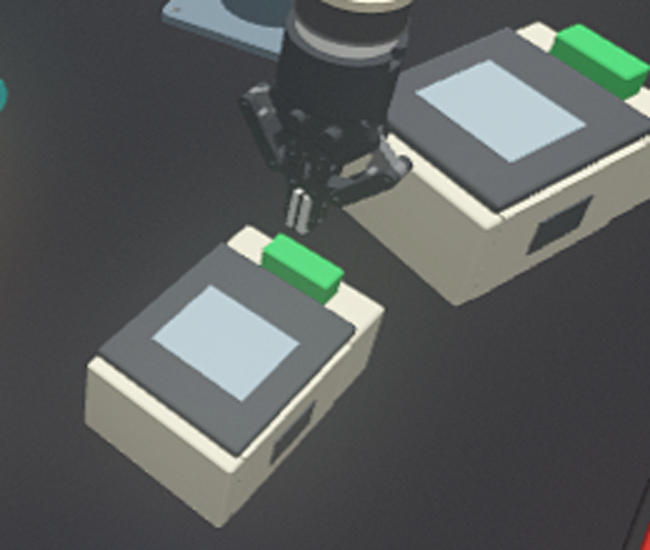

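```bash
python3 - <<'E'
from h import *
S=cam('s4');W=cam('w4')
o=np.load('pics/s4.npy',allow_pickle=True).item()['o'];P=o['tool_pos']
u=proj(S,P);print('scene tip px',u,'crop',(u-[260,150])*2.5)
print('wrist tip px',proj(W,P))
for z in (.0985,.095): print('below tip at key height: scene crop',(proj(S,[P[0],P[1],z])-[260,150])*2.5, 'wrist',proj(W,[P[0],P[1],z]))
b=max(blobs(W,(50,120,60),(75,255,255)),key=cv2.contourArea);x,y,w,h=cv2.boundingRect(b);print(x,y,w,h)
for p in [(240,186),(322,186),(322,219),(240,219)]: print((plane(W,p,.0985)*1e3).round(1),(plane(W,p,.0945)*1e3).round(1))
E
python3 - <<'E'
import cv2
im=cv2.imread('pics/w4.png')[150:330,190:370];cv2.imwrite('pics/w4c.png',cv2.resize(im,None,fx=3.3,fy=3.3,interpolation=cv2.INTER_CUBIC))
E
```

```text
scene tip px [377.04840878 250.65326539] crop [292.62102196 251.63316349]
wrist tip px [281.81877778 237.57336169]
below tip at key height: scene crop [288.83163901 267.85807037] wrist [281.77565343 228.11722317]
below tip at key height: scene crop [288.10686765 270.96130588] wrist [281.76809187 226.45915367]
238 181 86 40
[433.4 178.8  98.5] [434.1 178.1  94.5]
[444.9 232.8  98.5] [445.8 233.2  94.5]
[467.9 228.8  98.5] [469.2 229.1  94.5]
[456.1 173.1  98.5] [457.2 172.2  94.5]
```

View pics/w4c.png

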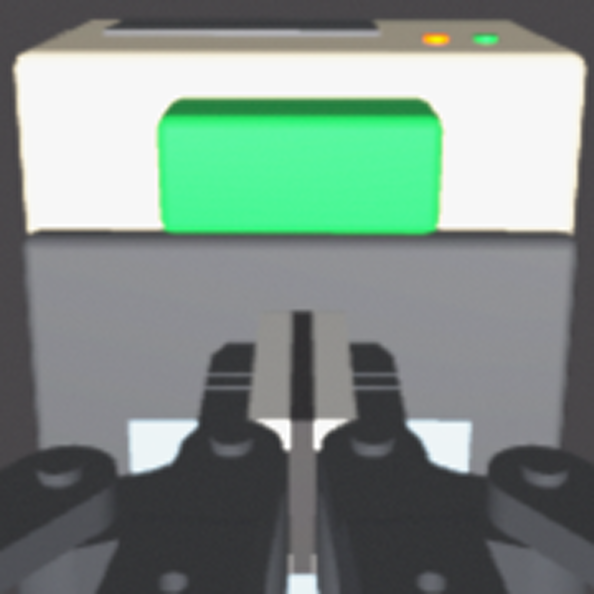

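```bash
python3 - <<'E'
from h import *
S=cam('s4')
o=np.load('pics/s4.npy',allow_pickle=True).item()['o'];P=o['tool_pos']
for dz in (0,.01,.02,.03,.038): print(dz,(proj(S,P+[0,0,dz])-[320,210])*8)
im=cv2.imread('pics/s4.png')[210:280,320:420];cv2.imwrite('pics/s4d.png',cv2.resize(im,None,fx=8,fy=8,interpolation=cv2.INTER_CUBIC))
im=cv2.imread('pics/wrist0.png')[240:340,120:440];cv2.imwrite('pics/w0d.png',cv2.resize(im,None,fx=2.5,fy=2.5,interpolation=cv2.INTER_CUBIC))
E
```

```text
0 [456.38727026 325.22612315]
0.01 [463.2856793  295.68937646]
0.02 [470.29876244 265.66163251]
0.03 [477.42940303 235.13054574]
0.038 [483.22055661 210.33470726]
```

View pics/s4d.png

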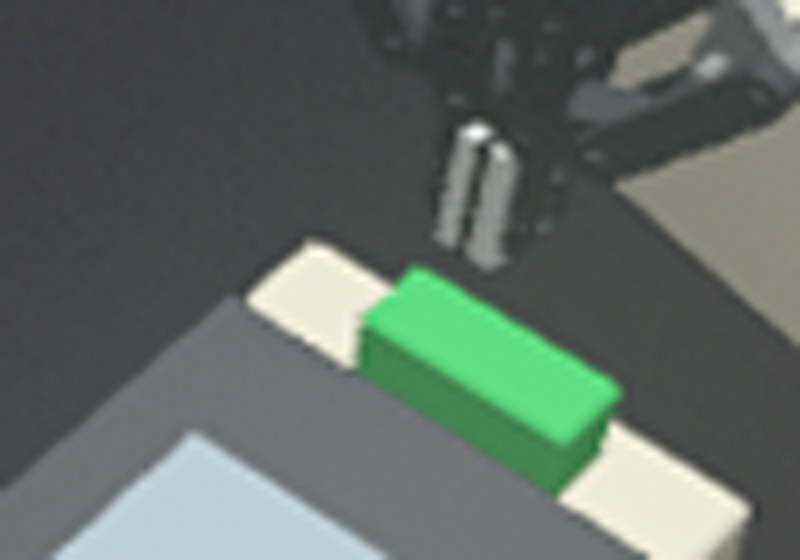

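View pics/w0d.png

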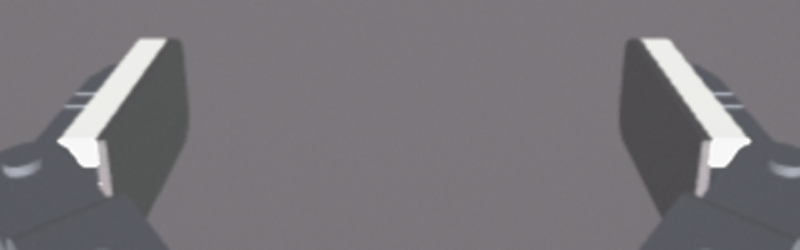

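```bash
python3 -m handwheel '[[[0,0,0,-0.02,0,-0.08,1],[0,0,0,-0.02,0,-0.16,1],[0,0,0,-0.02,0,-0.24,1]]]'
python3 -m handwheel '[[[0,0,0,0,0,-0.04,1],[0,0,0,0,0,-0.08,1],[0,0,0,0,0,-0.08,1]]]'
```

```text
clock: 3.9
tool_pos: [0.4679, 0.2005, 0.1053]
eef_rot: [0.702, 0.074, 0.705, -0.073]
ft_force: [-0.0, -0.6, -0.5]
opening: -0.0002
clock: 4.28
tool_pos: [0.4678, 0.2004, 0.101]
eef_rot: [0.702, 0.074, 0.705, -0.073]
ft_force: [-1.0, 0.1, -0.5]
opening: -0.0
```

```bash
python3 -m handwheel '[[[0,0,0,0,0,-0.04,1],[0,0,0,0,0,-0.06,1],[0,0,0,0,0,-0.06,1]]]'
python3 -m handwheel '[[[0,0,0,0,0,-0.04,1],[0,0,0,0,0,-0.06,1],[0,0,0,0,0,-0.06,1]]]'
```

```text
clock: 4.65
tool_pos: [0.4677, 0.2004, 0.0979]
eef_rot: [0.702, 0.074, 0.705, -0.073]
ft_force: [0.2, 0.2, 0.3]
opening: 0.0001
clock: 5.03
tool_pos: [0.4676, 0.2004, 0.0947]
eef_rot: [0.702, 0.074, 0.705, -0.073]
ft_force: [0.7, 0.1, 0.0]
opening: -0.0002
```

```bash
python3 - <<'E'
from h import *
c,o=snap('scene','s5.png');c,o=snap('wrist','w5.png');print(o['ft_force'],o['tool_pos'])
a=cv2.resize(cv2.imread('pics/s5.png')[210:280,320:420],None,fx=5,fy=5,interpolation=cv2.INTER_CUBIC)
b=cv2.resize(cv2.imread('pics/w5.png')[140:290,200:360],None,fx=1.8,fy=350/150,interpolation=cv2.INTER_CUBIC)
cv2.imwrite('pics/sw5.png',np.hstack([a,b]))
E
```

```text
[-1.19447474  0.15164949  0.18055825] [0.46762614 0.20040249 0.0947844 ]
```

View pics/sw5.png

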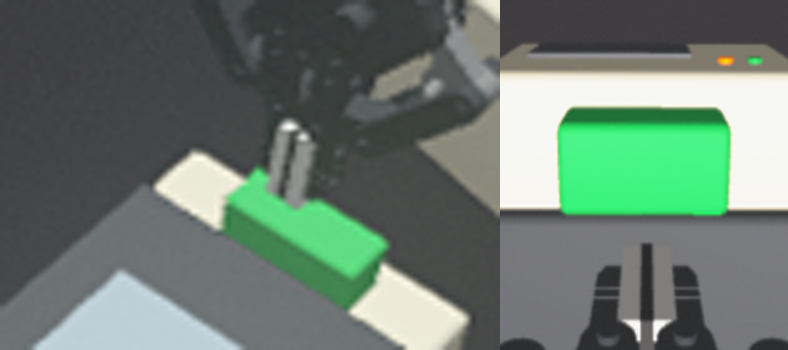

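```bash
python3 - <<'E'
from h import *
S=cam('s5');W=cam('w5');o=np.load('pics/w5.npy',allow_pickle=True).item()['o']
Z=q2R(o['eef_rot'])[:,2]; print(Z)
for w in (.011,.006,0):
    p,d=ray(S,(377.5,251)); q,e=ray(W,(281,244)); p=p-w*Z; q=q+w*Z
    s=np.linalg.lstsq(np.c_[d,-e],q-p,rcond=None)[0]; print(w,p+s[0]*d,q+s[1]*e)
# scene camera check with key corners on wrist-derived (z=98.5)
for P in ([.4692,.2295,.0985],[.4335,.1776,.0985],[.4445,.2336,.0985],[.4572,.1725,.0985]): print((proj(S,P)-[320,210])*8)
E
```

```text
[ 0.97851859 -0.20609732 -0.00502586]
0.011 [0.46894668 0.20583359 0.12764485] [0.46951106 0.19988156 0.12839526]
0.006 [0.46730859 0.20332847 0.12083509] [0.46759703 0.20028651 0.12121861]
0 [0.46534288 0.20032234 0.11266338] [0.4653002  0.20077245 0.11260663]
[560.89979947 428.25693594]
[413.20224999 250.81388113]
[614.57743238 368.59481769]
[355.71921812 302.35381004]
```

```bash
for i in 1 ; do python3 -m handwheel '[[[0,0,0,0,0,-0.06,1],[0,0,0,0,0,-0.12,1],[0,0,0,0,0,-0.12,1]]]'; done
python3 - <<'E'
from h import *
c,o=snap('top','t5.png');print(o['ft_force'],o['tool_pos'])
cv2.imwrite('pics/t5c.png',cv2.resize(cv2.imread('pics/t5.png')[110:250,130:300],None,fx=4,fy=4,interpolation=cv2.INTER_CUBIC))
E
```

```text
clock: 5.5
tool_pos: [0.4673, 0.2003, 0.0883]
eef_rot: [0.701, 0.074, 0.705, -0.073]
ft_force: [0.8, -0.2, -0.2]
opening: -0.0001
[ 0.80539467 -0.15600128 -0.23558952] [0.46732373 0.20031971 0.08832927]
```

View pics/t5c.png

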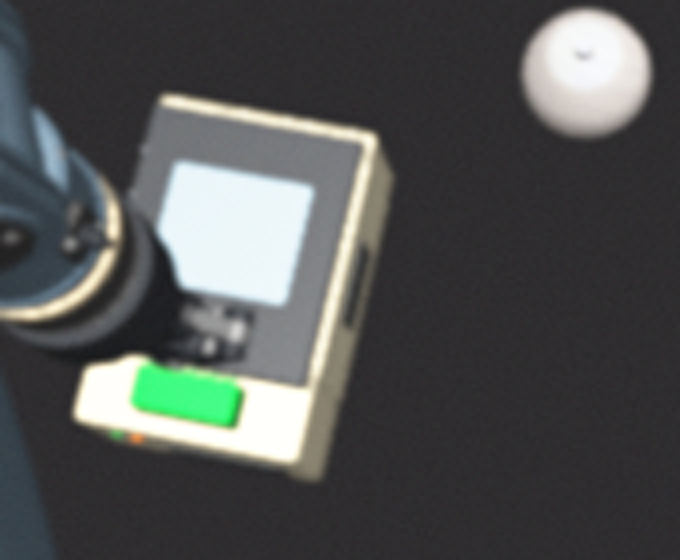

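```bash
python3 -m handwheel '[[[0,0,0,0.01,0,-0.05,1],[0,0,0,0.01,0,-0.1,1],[0,0,0,0.01,0,-0.12,1]]]'
python3 -m handwheel '[[[0,0,0,0,0,-0.05,1],[0,0,0,0,0,-0.1,1],[0,0,0,0,0,-0.1,1]]]'
python3 - <<'E'
from h import *
c,o=snap('scene','s6.png');c,o=snap('wrist','w6.png');print(o['ft_force'],o['tool_pos'])
a=cv2.resize(cv2.imread('pics/s6.png')[210:280,320:420],None,fx=5,fy=5,interpolation=cv2.INTER_CUBIC)
b=cv2.resize(cv2.imread('pics/w6.png')[140:290,200:360],None,fx=1.8,fy=350/150,interpolation=cv2.INTER_CUBIC)
cv2.imwrite('pics/sw6.png',np.hstack([a,b]))
E
```

```text
clock: 5.92
tool_pos: [0.4678, 0.2003, 0.0822]
eef_rot: [0.701, 0.074, 0.705, -0.073]
ft_force: [-0.4, -0.5, 0.4]
opening: 0.0003
clock: 6.3
tool_pos: [0.4675, 0.2002, 0.0769]
eef_rot: [0.701, 0.074, 0.706, -0.073]
ft_force: [-0.6, 0.8, -0.1]
opening: -0.0001
[ 0.88415313  0.04404115 -0.61069229] [0.4676432  0.20027681 0.07704918]
```

View pics/sw6.png

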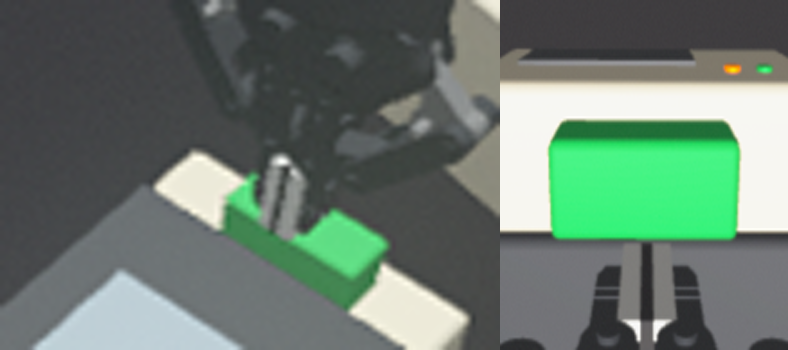

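```bash
python3 -m handwheel '[[[0,0,0,-0.02,0.01,-0.05,1],[0,0,0,-0.04,0.01,-0.1,1],[0,0,0,-0.04,0.01,-0.1,1]]]'
python3 -m handwheel '[[[0,0,0,0,0,-0.04,1],[0,0,0,0,0,-0.06,1],[0,0,0,0,0,-0.06,1]]]'
python3 - <<'E'
from h import *
c,o=snap('scene','s7.png');c,o=snap('wrist','w7.png');print(o['ft_force'],o['tool_pos'])
a=cv2.resize(cv2.imread('pics/s7.png')[210:280,320:420],None,fx=5,fy=5,interpolation=cv2.INTER_CUBIC)
b=cv2.resize(cv2.imread('pics/w7.png')[140:290,200:360],None,fx=1.8,fy=350/150,interpolation=cv2.INTER_CUBIC)
cv2.imwrite('pics/sw7.png',np.hstack([a,b]))
E
```

```text
clock: 6.78
tool_pos: [0.4654, 0.2007, 0.0718]
eef_rot: [0.701, 0.074, 0.706, -0.073]
ft_force: [-0.0, -0.5, 0.4]
opening: -0.0001
clock: 7.15
tool_pos: [0.4653, 0.2007, 0.0687]
eef_rot: [0.701, 0.074, 0.706, -0.073]
ft_force: [0.4, -0.2, -1.4]
opening: -0.0
[-0.45888325 -0.05527618  0.17118218] [0.46535383 0.20071105 0.06875737]
```

View pics/sw7.png

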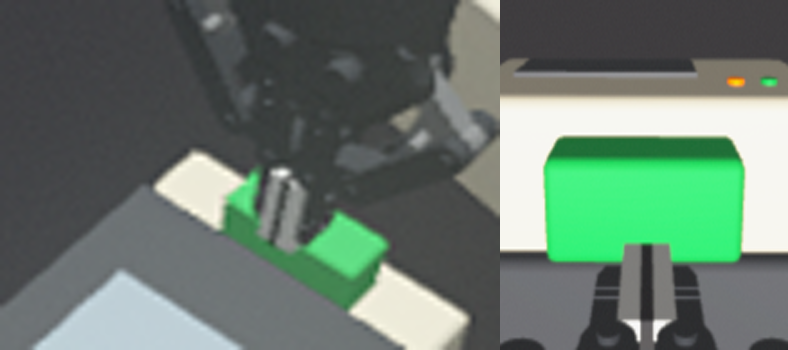

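```bash
python3 -m handwheel '[[[0,0,0,0,0,-0.03,1],[0,0,0,0,0,-0.05,1],[0,0,0,0,0,-0.05,1]]]'
python3 -m handwheel '[[[0,0,0,0,0,-0.03,1],[0,0,0,0,0,-0.05,1],[0,0,0,0,0,-0.05,1]]]'
```

```text
clock: 7.62
tool_pos: [0.4653, 0.2007, 0.0661]
eef_rot: [0.701, 0.074, 0.706, -0.073]
ft_force: [-0.2, -0.1, -0.5]
opening: 0.0002
clock: 8.0
tool_pos: [0.4655, 0.2008, 0.064]
eef_rot: [0.701, 0.074, 0.705, -0.073]
ft_force: [-1.1, -0.4, 2.0]
opening: -0.0001
```

```bash
python3 -m handwheel '[[[0,0,0,0,0,-0.04,1],[0,0,0,0,0,-0.08,1],[0,0,0,0,0,-0.08,1]]]'
python3 - <<'E'
from h import *
c,o=snap('scene','s8.png');c,o=snap('wrist','w8.png');print(o['ft_force'],o['tool_pos'])
a=cv2.resize(cv2.imread('pics/s8.png')[210:280,320:420],None,fx=5,fy=5,interpolation=cv2.INTER_CUBIC)
b=cv2.resize(cv2.imread('pics/w8.png')[140:290,200:360],None,fx=1.8,fy=350/150,interpolation=cv2.INTER_CUBIC)
cv2.imwrite('pics/sw8.png',np.hstack([a,b]))
E
```

```text
clock: 8.38
tool_pos: [0.4656, 0.2008, 0.0603]
eef_rot: [0.701, 0.074, 0.705, -0.073]
ft_force: [-2.2, -1.2, 5.2]
opening: -0.0001
[-1.15412025 -0.02412674  4.38130185] [0.46563199 0.20078363 0.060416  ]
```

View pics/sw8.png

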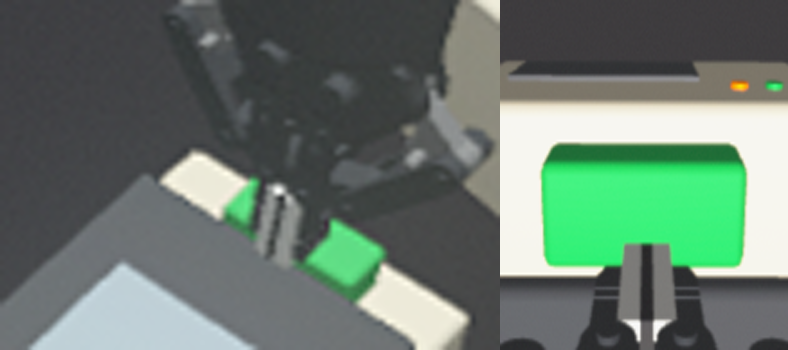

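```bash
cat > arc.py <<'E'
from h import *
import sys
ux=np.array([np.cos(np.radians(-11.9)),np.sin(np.radians(-11.9))])
def corner(th):
    E=np.array([-150*np.cos(th)+10*np.sin(th),150*np.sin(th)+10*np.cos(th)])
    s=np.interp(th,[.1,.6],[161,138])
    F=np.array([-s*np.cos(th)+10*np.sin(th),s*np.sin(th)+10*np.cos(th)])
    if s>150: return np.array([E[0]-(s-150),E[1]])
    if th>np.pi/2: return np.array([E[0],E[1]-12])
    return F
c0=corner(.052)
ref=np.array([.4656,.2008,.0603])
o=robot.get_obs();p=o['tool_pos'];print('now',p,o['ft_force'],o['clock'])
for th in map(float,sys.argv[1:]):
    d=(corner(th)-c0)/1e3; w=ref+np.r_[ux*d[0],d[1]]
    print(th,w.round(4),((w-p)/.05).round(2))
E
python3 arc.py .1 .2 .3 .4 .5 1.0 1.5 1.7 1.8 1.95
```

```text
now [0.46560343 0.20077211 0.06038512] [-1.45297146 -0.54310034  5.10716667] 8.475
0.1 [0.4666 0.2006 0.0674] [ 0.02 -0.    0.14]
0.2 [0.4743 0.199  0.0821] [ 0.17 -0.04  0.43]
0.3 [0.4833 0.1971 0.0964] [ 0.35 -0.07  0.72]
0.4 [0.4936 0.1949 0.1091] [ 0.56 -0.12  0.97]
0.5 [0.5047 0.1926 0.1197] [ 0.78 -0.16  1.19]
1.0 [0.5577 0.1814 0.164 ] [ 1.84 -0.39  2.07]
1.5 [0.6226 0.1677 0.1809] [ 3.14 -0.66  2.41]
1.7 [0.651  0.1617 0.178 ] [ 3.71 -0.78  2.35]
1.8 [0.6653 0.1587 0.1743] [ 3.99 -0.84  2.28]
1.95 [0.6859 0.1544 0.1662] [ 4.41 -0.93  2.12]
```

```bash
python3 -m handwheel '[[[0,0,0,0.02,0,0.14,1],[0,0,0,0.17,-0.04,0.43,1],[0,0,0,0.35,-0.07,0.72,1],[0,0,0,0.56,-0.12,0.97,1],[0,0,0,0.56,-0.12,0.97,1]]]'
python3 arc.py .4 .5 .6 .7 .8 .9
python3 - <<'E'
from h import *
c,o=snap('scene','s9.png')
cv2.imwrite('pics/s9c.png',cv2.resize(cv2.imread('pics/s9.png')[150:370,260:520],None,fx=2.5,fy=2.5,interpolation=cv2.INTER_CUBIC))
E
```

```text
clock: 9.1
tool_pos: [0.4953, 0.1948, 0.1099]
eef_rot: [0.702, 0.074, 0.704, -0.073]
ft_force: [-0.2, 0.0, 0.3]
opening: -0.0003
now [0.49527104 0.19477523 0.10991492] [-0.23386528  0.03975722  0.28211213] 9.1
0.4 [0.4936 0.1949 0.1091] [-0.03  0.   -0.02]
0.5 [0.5047 0.1926 0.1197] [ 0.19 -0.04  0.19]
0.6 [0.5165 0.1901 0.1287] [ 0.42 -0.09  0.38]
0.7 [0.5255 0.1882 0.1391] [ 0.6  -0.13  0.58]
0.8 [0.5354 0.1861 0.1485] [ 0.8  -0.17  0.77]
0.9 [0.5462 0.1838 0.1568] [ 1.02 -0.22  0.94]
```

View pics/s9c.png

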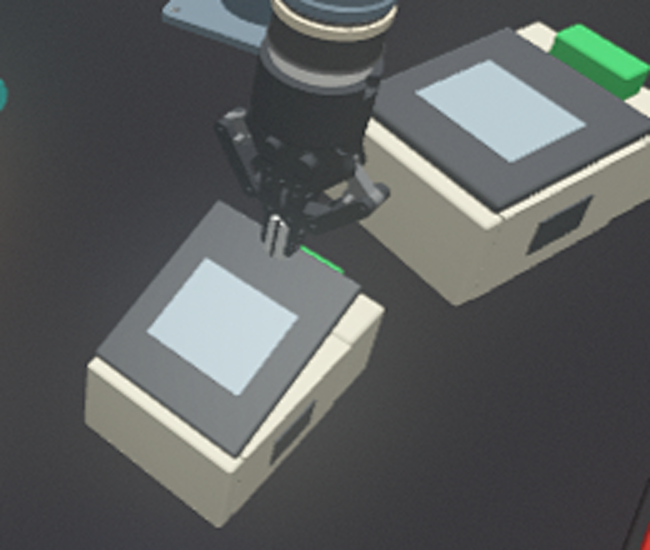

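```bash
python3 -m handwheel '[[[0,0,0,0.19,-0.04,0.19,1],[0,0,0,0.42,-0.09,0.38,1],[0,0,0,0.6,-0.13,0.58,1],[0,0,0,0.8,-0.17,0.77,1],[0,0,0,0.8,-0.17,0.77,1]]]'
python3 arc.py .8 .9 1.0 1.1 1.2 1.3
python3 - <<'E'
from h import *
c,o=snap('scene','s10.png')
cv2.imwrite('pics/s10c.png',cv2.resize(cv2.imread('pics/s10.png')[150:370,260:520],None,fx=2.5,fy=2.5,interpolation=cv2.INTER_CUBIC))
E
```

```text
clock: 9.78
tool_pos: [0.5348, 0.1863, 0.1473]
eef_rot: [0.702, 0.074, 0.705, -0.073]
ft_force: [0.8, -0.0, 0.2]
opening: -0.0001
now [0.53478489 0.18628288 0.14729882] [ 0.77558907 -0.01914939  0.21673216] 9.775
0.8 [0.5354 0.1861 0.1485] [ 0.01 -0.    0.02]
0.9 [0.5462 0.1838 0.1568] [ 0.23 -0.05  0.19]
1.0 [0.5577 0.1814 0.164 ] [ 0.46 -0.1   0.33]
1.1 [0.5699 0.1788 0.17  ] [ 0.7  -0.15  0.45]
1.2 [0.5826 0.1761 0.1748] [ 0.96 -0.2   0.55]
1.3 [0.5957 0.1734 0.1782] [ 1.22 -0.26  0.62]
```

View pics/s10c.png

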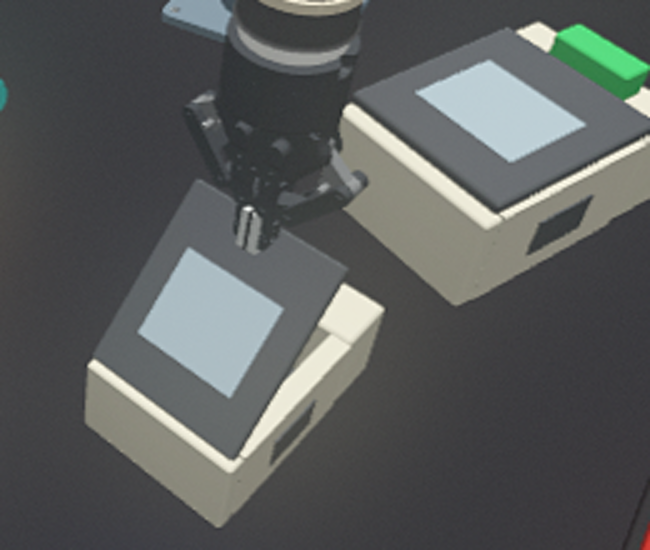

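```bash
python3 -m handwheel '[[[0,0,0,0.23,-0.05,0.19,1],[0,0,0,0.46,-0.1,0.33,1],[0,0,0,0.7,-0.15,0.45,1],[0,0,0,0.96,-0.2,0.55,1],[0,0,0,0.96,-0.2,0.55,1]]]'
python3 arc.py 1.2 1.3 1.4 1.5 1.6 1.7
python3 - <<'E'
from h import *
c,o=snap('scene','s11.png')
cv2.imwrite('pics/s11c.png',cv2.resize(cv2.imread('pics/s11.png')[150:370,260:520],None,fx=2.5,fy=2.5,interpolation=cv2.INTER_CUBIC))
E
```

```text
clock: 10.45
tool_pos: [0.5818, 0.1763, 0.1733]
eef_rot: [0.701, 0.074, 0.706, -0.073]
ft_force: [0.5, 0.1, 0.4]
opening: -0.0001
now [0.58182681 0.17633639 0.17328054] [0.50324589 0.13374715 0.42379065] 10.45
1.2 [0.5826 0.1761 0.1748] [ 0.02 -0.    0.03]
1.3 [0.5957 0.1734 0.1782] [ 0.28 -0.06  0.1 ]
1.4 [0.6091 0.1706 0.1802] [ 0.55 -0.12  0.14]
1.5 [0.6226 0.1677 0.1809] [ 0.82 -0.17  0.15]
1.6 [0.6365 0.1648 0.1802] [ 1.09 -0.23  0.14]
1.7 [0.651  0.1617 0.178 ] [ 1.38 -0.29  0.09]
```

View pics/s11c.png

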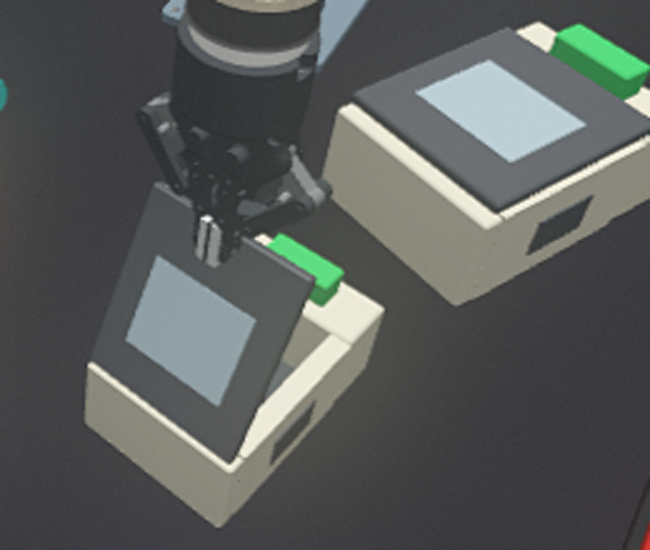

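```bash
python3 -m handwheel '[[[0,0,0,0.28,-0.06,0.1,1],[0,0,0,0.55,-0.12,0.14,1],[0,0,0,0.82,-0.17,0.15,1],[0,0,0,1.09,-0.23,0.14,1],[0,0,0,1.38,-0.29,0.09,1]]]'
python3 arc.py 1.7 1.75 1.8 1.85 1.9 1.95
python3 - <<'E'
from h import *
c,o=snap('scene','s12.png')
cv2.imwrite('pics/s12c.png',cv2.resize(cv2.imread('pics/s12.png')[150:370,260:520],None,fx=2.5,fy=2.5,interpolation=cv2.INTER_CUBIC))
E
```

```text
clock: 11.12
tool_pos: [0.6492, 0.1624, 0.177]
eef_rot: [0.7, 0.074, 0.707, -0.073]
ft_force: [0.9, 0.6, 0.6]
opening: 0.0001
now [0.64922294 0.16235191 0.17703323] [0.9428468  0.60763105 0.59354961] 11.125
1.7 [0.651  0.1617 0.178 ] [ 0.04 -0.01  0.02]
1.75 [0.6582 0.1602 0.1763] [ 0.18 -0.04 -0.01]
1.8 [0.6653 0.1587 0.1743] [ 0.32 -0.07 -0.05]
1.85 [0.6723 0.1572 0.172 ] [ 0.46 -0.1  -0.1 ]
1.9 [0.6791 0.1558 0.1692] [ 0.6  -0.13 -0.16]
1.95 [0.6859 0.1544 0.1662] [ 0.73 -0.16 -0.22]
```

View pics/s12c.png

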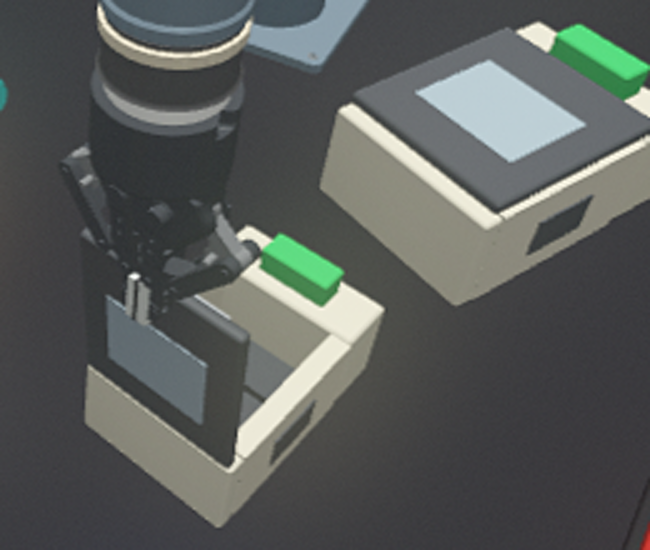

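```bash
python3 -m handwheel '[[[0,0,0,0.18,-0.04,-0.01,1],[0,0,0,0.32,-0.07,-0.06,1],[0,0,0,0.46,-0.1,-0.12,1],[0,0,0,0.6,-0.13,-0.18,1],[0,0,0,0.73,-0.16,-0.24,1]]]'
python3 - <<'E'
from h import *
c,o=snap('scene','s13.png');print(o['tool_pos'],o['ft_force'],o['joint_positions'])
cv2.imwrite('pics/s13c.png',cv2.resize(cv2.imread('pics/s13.png')[150:370,260:520],None,fx=2.5,fy=2.5,interpolation=cv2.INTER_CUBIC))
E
```

```text
clock: 11.8
tool_pos: [0.6881, 0.1536, 0.1638]
eef_rot: [0.701, 0.074, 0.706, -0.073]
ft_force: [1.0, -0.5, -0.0]
opening: 0.0
[0.68810741 0.15356985 0.16382531] [ 0.9927028  -0.51804377 -0.00975223] [0.1231874  0.55925598 0.6594084  1.67822258 0.00273716 0.33165058]
```

View pics/s13c.png

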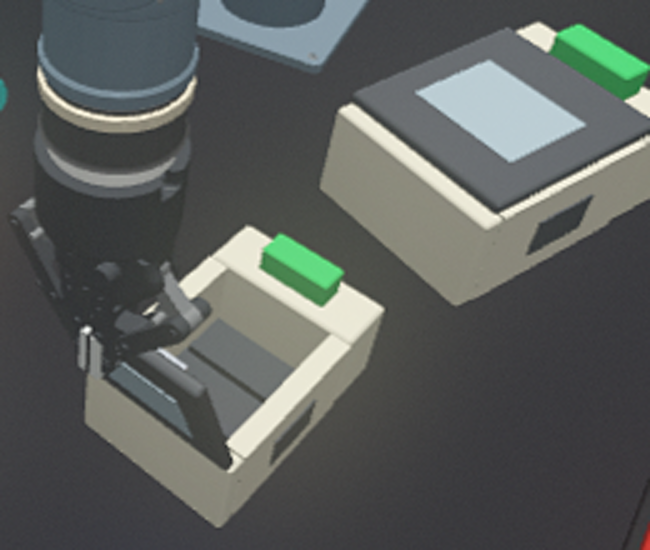

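```bash
python3 -m handwheel '[[[0,0,0,0.06,0,0.6,1],[0,0,0,0.06,0,1.4,1],[0,0,-10,-0.3,-0.6,2,1],[0,0,-20,-0.8,-1.6,2,1],[0,0,-30,-1.3,-2.6,2,1]]]'
python3 - <<'E'
from h import *
T=cam('top0');t=lambda p:(p[0]/2.7+130-.3,p[1]/2.7+110-.3)
print(plane(T,t((613,243)),.05),plane(T,t((613,212)),.036),plane(T,t((613,274)),.036))
o=robot.get_obs();print(o['tool_pos'],o['joint_positions'])
c,o=snap('scene','s14.png')
cv2.imwrite('pics/s14c.png',cv2.resize(cv2.imread('pics/s14.png')[150:370,260:520],None,fx=2.5,fy=2.5,interpolation=cv2.INTER_CUBIC))
E
```

```text
clock: 12.48
tool_pos: [0.6228, 0.0223, 0.2632]
eef_rot: [0.657, 0.256, 0.662, -0.254]
ft_force: [0.3, -1.6, 0.9]
opening: 0.0
[ 0.47254569 -0.20456505  0.05      ] [ 0.50335475 -0.20849645  0.036     ] [ 0.44826249 -0.20580607  0.036     ]
[0.6227807  0.02232453 0.26323901] [-0.07449943  0.36082916  0.59340128  1.80946548  0.00492402  0.66246747]
```

View pics/s14c.png

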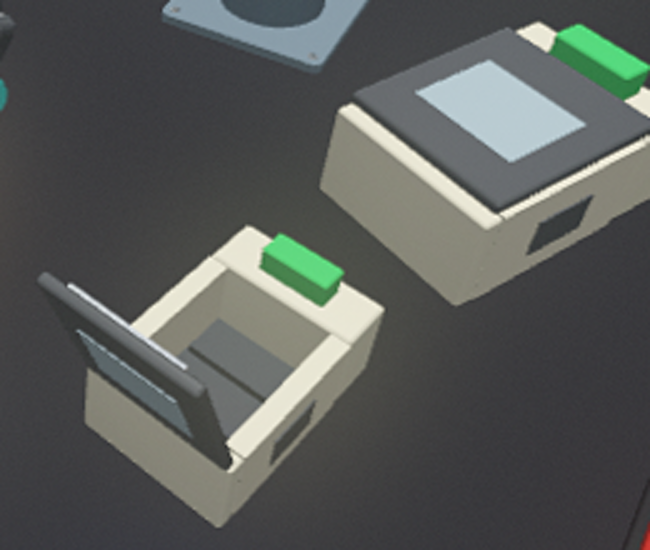

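```bash
python3 -m handwheel '[[[0,0,-9.5,-0.6,-0.77,-0.24,-1],[0,0,-19,-1.2,-1.54,-0.48,-1],[0,0,-28.5,-1.8,-2.3,-0.72,-1],[0,0,-38,-2.4,-3.1,-0.96,-1],[0,0,-47.5,-2.96,-3.85,-1.2,-1]]]' 40
python3 -m handwheel '[[[0,0,-2,0,0,0,-1],[0,0,-2,0,0,0,-1]]]'
python3 - <<'E'
from h import *
c,o=snap('wrist','w15.png');print(o['tool_pos'],o['joint_positions'],o['opening'])
M=q2R(o['eef_rot']);print(np.degrees(np.arctan2(M[1,1],M[0,1])),M[:,0])
E
```

```text
clock: 13.15
tool_pos: [0.4688, -0.1777, 0.202]
eef_rot: [0.493, 0.503, 0.502, -0.502]
ft_force: [-0.4, -0.3, -0.1]
opening: 0.0853
clock: 13.4
tool_pos: [0.469, -0.1774, 0.2021]
eef_rot: [0.484, 0.511, 0.494, -0.51]
ft_force: [0.7, -0.7, 0.6]
opening: 0.0855
[ 0.46895518 -0.17737384  0.20214175] [-0.49930833  0.00216307  0.06061667  1.64205412  0.0055233   1.11586588] 0.08546891624102851
-2.541938926790052 [-0.00859586  0.01097958 -0.99990278]
```

View pics/w15.png

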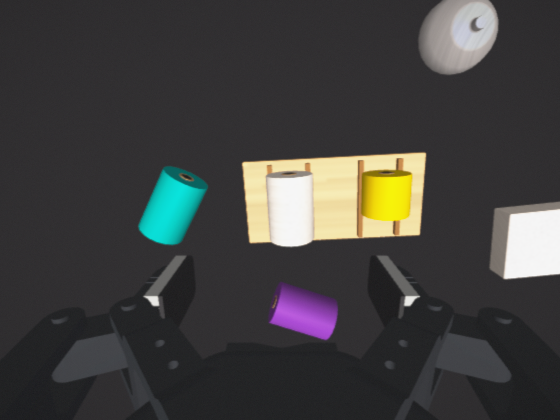

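```bash
python3 -m handwheel '[[[0,0,3,0.1,0.3,-0.6,-1],[0,0,3.2,0.1,0.4,-1.2,-1],[0,0,3.2,0.1,0.4,-1.2,-1]]]'
python3 - <<'E'
from h import *
c,o=snap('wrist','w16.png');print(o['tool_pos'],o['clock'])
im=cv2.imread('pics/w16.png');cv2.imwrite('pics/w16c.png',cv2.resize(im[130:330,180:460],None,fx=2.8,fy=2.8,interpolation=cv2.INTER_CUBIC))
im=cv2.imread('pics/w15.png');cv2.imwrite('pics/w15c.png',cv2.resize(im[130:330,180:460],None,fx=2.8,fy=2.8,interpolation=cv2.INTER_CUBIC))
M=q2R(o['eef_rot']);print(np.degrees(np.arctan2(M[1,1],M[0,1])),M[:,0])
E
```

```text
clock: 13.82
tool_pos: [0.4734, -0.1547, 0.14]
eef_rot: [0.497, 0.496, 0.511, -0.496]
ft_force: [-1.3, -0.2, -0.3]
opening: 0.0854
[ 0.47339057 -0.15474428  0.1400392 ] 13.825
0.9383042574691615 [-0.01350166  0.01270223 -0.99982816]
```

View pics/w16c.png

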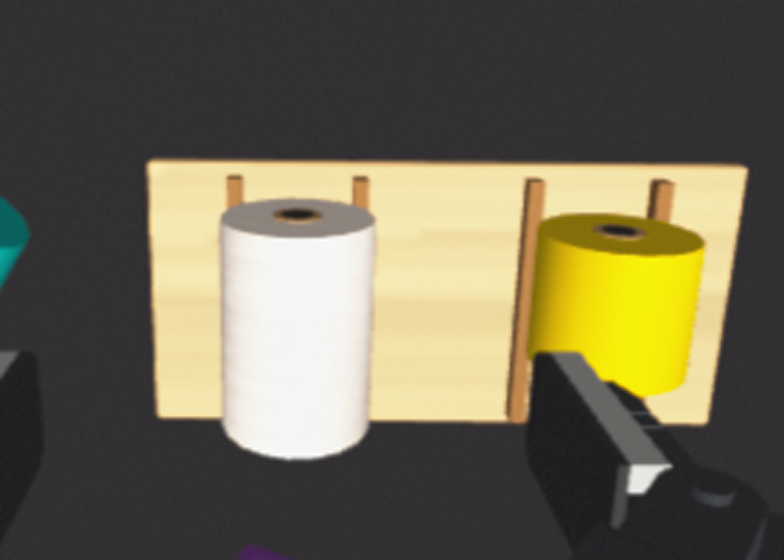

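View pics/w15c.png

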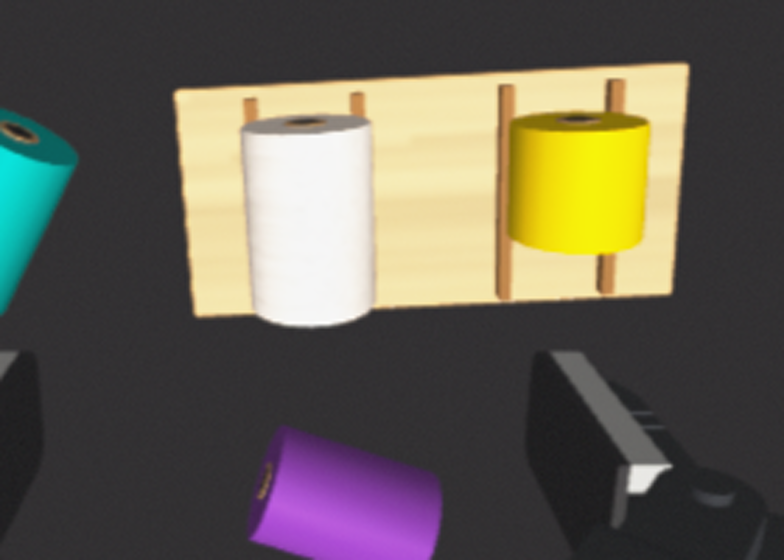

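```bash
python3 - <<'E'
from h import *
A=cam('w15');B=cam('w16');f=lambda p:(p[0]/2.8+180-.3,p[1]/2.8+130-.3)
def go(n,p,q): 
    P,e=tri(A,f(p),B,f(q));print(n,(P*1e3).round(1),round(e*1e3,1));return P
go('hole',(305,121),(297,214))
a=go('rack TL',(177,91),(149,161));b=go('rack TR',(688,65),(746,168));c=go('rack BL',(196,316),(157,418));d=go('rack BR',(673,294),(708,423))
print(np.linalg.norm(a-b),np.linalg.norm(a-c))
go('yhole',(578,119),(621,231))
# lateral: mid of silhouette edges at z .036-ish
for C,l,r,row in ((A,245,372,220),(B,222,372,330)):
    print((plane(C,f(((l+r)/2,row)),.045)*1e3).round(1))
print('bottom end', (plane(A,f((312,318)),.055)*1e3).round(1),(plane(B,f((297,452)),.055)*1e3).round(1), 'top edge',(plane(B,f((297,235)),.064)*1e3).round(1))
E
```

```text
hole [ 476.9 -161.6   39.2] 0.3
rack TL [ 419.7 -150.4    6.5] 0.6
rack TR [ 650.2 -149.2    4. ] 0.1
rack BL [ 421.1 -257.4   12.3] 0.6
rack BR [ 652.6 -259.1    3.7] 0.1
0.2305496300588896 0.10724727201317467
yhole [ 590.1 -165.4   39.9] 0.4
[ 476.8 -202.8   45. ]
[ 477.6 -202.9   45. ]
bottom end [ 476.6 -243.2   55. ] [ 478.4 -245.9   55. ] top edge [ 476.7 -161.9   64. ]
```

```bash
python3 -m handwheel '[[[-0.7,-0.8,-0.3,0.04,-0.5,-0.4,-1],[-0.7,-0.8,-0.3,0.07,-0.96,-0.8,-1],[-0.7,-0.8,-0.3,0.07,-0.96,-1.4,-1],[-0.7,-0.8,-0.3,0.07,-0.96,-1.8,-1],[-0.7,-0.8,-0.3,0.07,-0.96,-1.8,-1]]]'
python3 - <<'E'
from h import *
c,o=snap('scene','s17.png');c,o=snap('wrist','w17.png');print(o['tool_pos'],o['clock'],o['ft_force'])
M=q2R(o['eef_rot']);print(np.degrees(np.arctan2(M[1,1],M[0,1])),M[:,0])
cv2.imwrite('pics/s17c.png',cv2.resize(cv2.imread('pics/s17.png')[130:290,100:300],None,fx=3.5,fy=3.5,interpolation=cv2.INTER_CUBIC))
E
```

```text
clock: 14.5
tool_pos: [0.478, -0.2036, 0.052]
eef_rot: [0.504, 0.498, 0.502, -0.497]
ft_force: [-0.4, 0.2, 0.6]
opening: 0.0855
[ 0.47879759 -0.20406149  0.05326102] 14.55 [-1.33929784 -0.72299869 -0.11358499]
0.6174176356630653 [ 0.00464273 -0.00185068 -0.99998751]
```

View pics/w17.png

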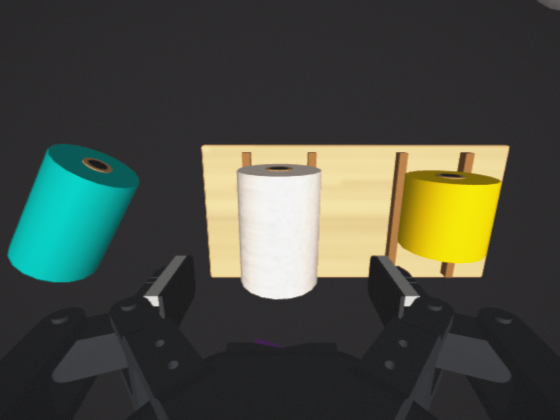

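View pics/s17c.png

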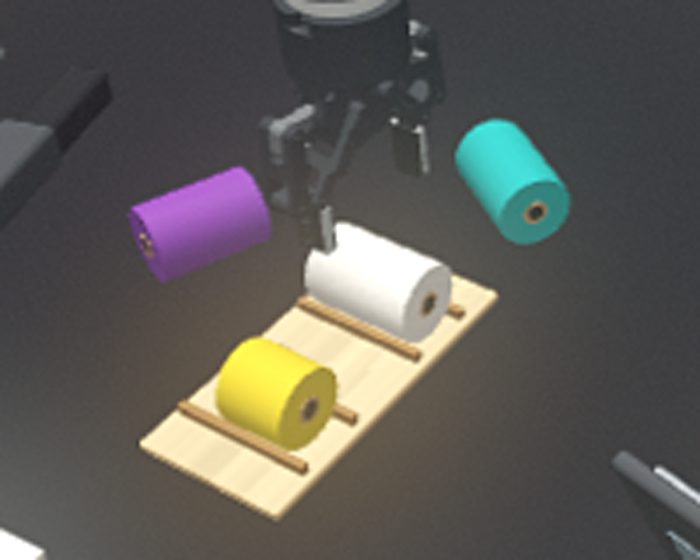

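```bash
python3 -m handwheel '[[[0,0,0,-0.03,0.02,-0.4,-1],[0,0,0,-0.03,0.02,-0.7,-1],[0,0,0,-0.03,0.02,-1.0,-1],[0,0,0,-0.03,0.02,-1.0,-1]]]'
python3 - <<'E'
from h import *
c,o=snap('scene','s18.png');c,o=snap('wrist','w18.png');print(o['tool_pos'],o['clock'],o['ft_force'])
a=cv2.resize(cv2.imread('pics/s18.png')[150:270,130:280],None,fx=2.6,fy=2.6,interpolation=cv2.INTER_CUBIC)
b=cv2.resize(cv2.imread('pics/w18.png')[120:420,80:480],None,fx=1.0,fy=1.04,interpolation=cv2.INTER_CUBIC)[:312]
cv2.imwrite('pics/sw18.png',np.hstack([a[:312],b]))
E
```

```text
clock: 15.1
tool_pos: [0.4767, -0.2026, 0.0024]
eef_rot: [0.504, 0.498, 0.502, -0.497]
ft_force: [0.2, 0.4, -0.2]
opening: 0.0853
[ 0.47730769 -0.20303115  0.0033446 ] 15.15 [ 0.11889977 -0.41814024  0.71705682]
```

View pics/sw18.png

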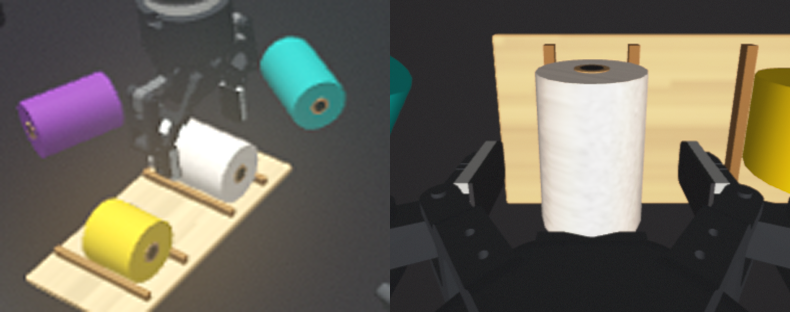

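```bash
python3 -m handwheel '[[[0,0,0,0,0,-0.15,-1],[0,0,0,0,0,-0.3,-1],[0,0,0,0,0,-0.3,-1]]]'
python3 -m handwheel '[[[0,0,0,0,0,-0.06,-1],[0,0,0,0,0,-0.12,-1],[0,0,0,0,0,-0.12,-1]]]'
python3 - <<'E'
from h import *
c,o=snap('scene','s19.png');c,o=snap('wrist','w19.png');print(o['tool_pos'],o['clock'],o['ft_force'])
a=cv2.resize(cv2.imread('pics/s19.png')[150:270,130:280],None,fx=2.6,fy=2.6,interpolation=cv2.INTER_CUBIC)
b=cv2.resize(cv2.imread('pics/w19.png')[120:420,80:480],None,fx=1.0,fy=1.04,interpolation=cv2.INTER_CUBIC)[:312]
cv2.imwrite('pics/sw19.png',np.hstack([a[:312],b]))
E
```

```text
clock: 15.58
tool_pos: [0.477, -0.2029, -0.012]
eef_rot: [0.504, 0.498, 0.501, -0.497]
ft_force: [-0.1, -0.3, 0.0]
opening: 0.0855
clock: 15.95
tool_pos: [0.4767, -0.2027, -0.0184]
eef_rot: [0.504, 0.498, 0.501, -0.497]
ft_force: [0.1, -0.0, 0.3]
opening: 0.0856
[ 0.47694332 -0.20283616 -0.01814337] 16.0 [ 0.50095142 -0.29392366  0.16732341]
```

View pics/sw19.png

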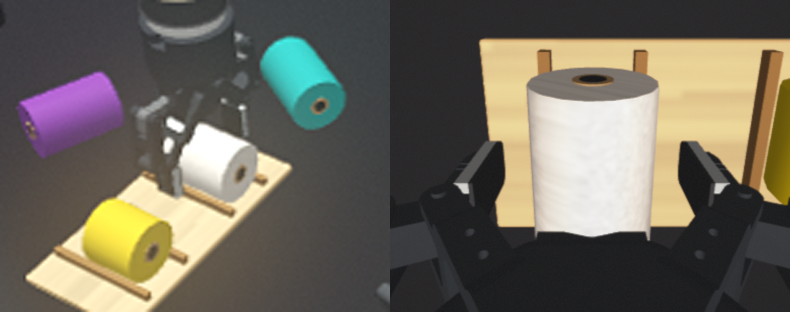

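```bash
python3 -m handwheel '[[[0,0,0,0,0,0,0],[0,0,0,0,0,0,1],[0,0,0,0,0,0,1],[0,0,0,0,0,0,1]]]' 30
python3 - <<'E'
from h import *
c,o=snap('scene','s20.png');c,o=snap('wrist','w20.png');print(o['tool_pos'],o['clock'],o['ft_force'],o['opening'])
a=cv2.resize(cv2.imread('pics/s20.png')[150:270,130:280],None,fx=2.6,fy=2.6,interpolation=cv2.INTER_CUBIC)
b=cv2.resize(cv2.imread('pics/w20.png')[120:420,80:480],None,fx=1.0,fy=1.04,interpolation=cv2.INTER_CUBIC)[:312]
cv2.imwrite('pics/sw20.png',np.hstack([a[:312],b]))
E
```

```text
clock: 16.55
tool_pos: [0.4772, -0.203, -0.0176]
eef_rot: [0.504, 0.498, 0.501, -0.497]
ft_force: [-0.2, 0.0, 3.7]
opening: 0.055
[ 0.47721791 -0.20303133 -0.01760052] 16.6 [-1.03224352  0.55025591  2.74731472] 0.05524085048185221
```

View pics/sw20.png

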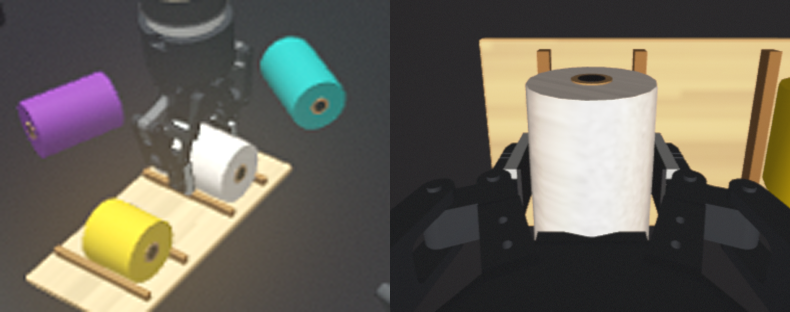

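```bash
python3 -m handwheel '[[[0,0,0,0,0,0.1,1],[0,0,0,0,0,0.4,1],[0,0,0,0,0,1.0,1],[0,0,0,0,0,2.0,1],[0,0,0,0,0,3.0,1]]]'
python3 -m handwheel '[[[0,0,-2,0.1,0.6,0.5,1],[0,0,-4,0.25,1.4,0.9,1],[0,0,-7,0.4,2.2,0.9,1],[0,0,-10,0.55,3.0,0.9,1],[0,0,-13,0.7,3.8,0.9,1]]]'
python3 - <<'E'
from h import *
c,o=snap('scene','s21.png');c,o=snap('wrist','w21.png');c,_=snap('top','t21.png');print(o['tool_pos'],o['clock'],o['ft_force'],o['opening'],o['joint_positions'])
M=q2R(o['eef_rot']);print(np.degrees(np.arctan2(M[1,1],M[0,1])),M[:,0])
E
```

```text
clock: 17.27
tool_pos: [0.4769, -0.2028, 0.1341]
eef_rot: [0.504, 0.498, 0.501, -0.497]
ft_force: [0.0, 0.4, -1.1]
opening: 0.0548
clock: 17.9
tool_pos: [0.5122, -0.0115, 0.18]
eef_rot: [0.445, 0.552, 0.441, -0.551]
ft_force: [1.8, 0.6, -1.2]
opening: 0.0553
[ 0.51262303 -0.00636692  0.17994394] 17.95 [-0.48366426  3.16259968 -2.20774571] 0.05499043026645967 [-0.14586518  0.00562293  0.01999878  1.57999122  0.00375697  1.63966484]
-12.303354212838189 [ 0.00567195  0.00296403 -0.99997952]
```

View pics/w21.png

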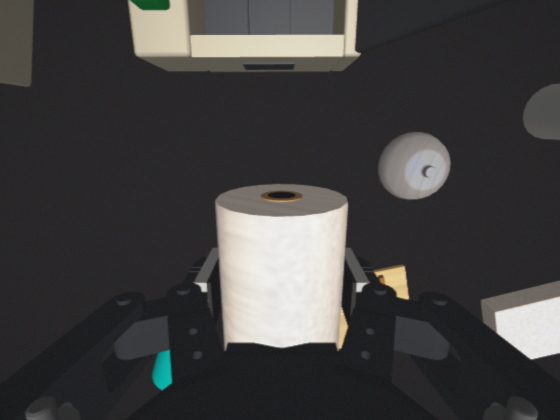

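View pics/s21.png

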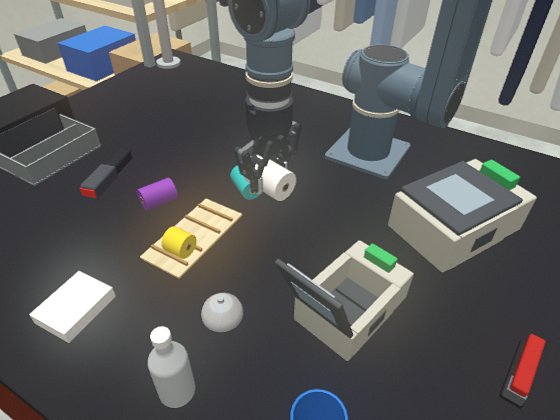

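View pics/t21.png

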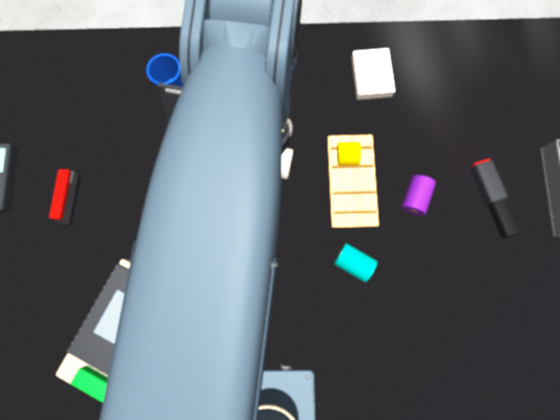

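```bash
python3 -m handwheel '[[[0,0,0.4,0.1,0.7,0,1],[0,0,0.4,0.2,1.4,0,1],[0,0,0.4,0.3,1.9,0,1],[0,0,0.4,0.3,1.9,0,1]]]'
python3 - <<'E'
from h import *
c,o=snap('wrist','w22.png');print(o['tool_pos'],o['clock'],o['ft_force'],o['opening'],o['joint_positions'])
M=q2R(o['eef_rot']);print(np.degrees(np.arctan2(M[1,1],M[0,1])),M[:,0])
cv2.imwrite('pics/w22c.png',cv2.resize(cv2.imread('pics/w22.png')[0:240,100:420],None,fx=2.5,fy=2.5,interpolation=cv2.INTER_CUBIC))
E
```

```text
clock: 18.55
tool_pos: [0.5272, 0.0841, 0.18]
eef_rot: [0.448, 0.549, 0.445, -0.548]
ft_force: [0.6, -0.3, -1.4]
opening: 0.0551
[0.52715637 0.08413056 0.17997618] 18.55 [ 0.62543726 -0.34948188 -1.41777407] 0.05512965536077839 [ 0.03474472  0.06242329  0.07835751  1.58227695 -0.0032485   1.80910275]
-11.663334097721476 [ 0.00456372 -0.00309183 -0.99998481]
```

View pics/w22c.png

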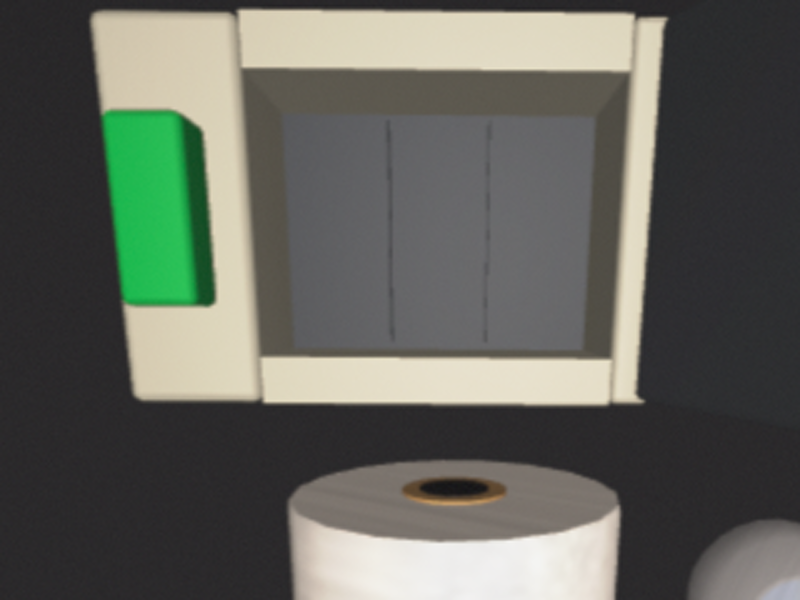

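```bash
python3 - <<'E'
from h import *
A=cam('w22');B=cam('w21');f=lambda p:(p[0]/2.5+100-.3,p[1]/2.5-.3)
def pl(n,ps,z):
    Q=np.array([plane(A,f(p),z) for p in ps]);print(n,(Q*1e3).round(1).tolist(),'mean',(Q.mean(0)*1e3).round(1));return Q
r=pl('rim',[(243,68),(631,71),(610,357),(262,357)],.0755)
for i in range(4): print(np.linalg.norm(r[i]-r[(i+1)%4]).round(4),end=' ')
d=r[1]-r[0]+r[2]-r[3];print('yaw',np.degrees(np.arctan2(d[1],d[0])))
fl=pl('floor',[(284,115),(596,117),(584,350),(293,349)],.012)
for i in range(4): print(np.linalg.norm(fl[i]-fl[(i+1)%4]).round(4),end=' ')
d=fl[1]-fl[0]+fl[2]-fl[3];print('yaw',np.degrees(np.arctan2(d[1],d[0])))
rb=pl('ribs',[(389,122),(488,122),(486,341),(392,341)],.016)
for i in range(4): print(np.linalg.norm(rb[i]-rb[(i+1)%4]).round(4),end=' ')
# second view w21: front wall outer bottom rim points
# roll end hole relative to tool
c,Rm,t=A; o=np.load('pics/w22.npy',allow_pickle=True).item()['o']
T=c['T_tool_cam'];
uv=f((455,488));dv=np.array([(uv[0]-c['cx'])/c['fx'],-(uv[1]-c['cy'])/c['fy'],-1]);dv=T[:3,:3]@dv;tt=T[:3,3]
k=(-.040-tt[2])/dv[2];print('hole in tool frame assuming z=-40:',(tt+k*dv).round(4))
ux=np.array([np.cos(np.radians(-11.9)),np.sin(np.radians(-11.9))])
print('seat est rim centre (well centre is printer x=20):',r.mean(0),fl.mean(0),rb.mean(0))
E
```

```text
rim [[488.0, 243.5, 75.5], [616.5, 216.2, 75.5], [595.8, 123.6, 75.5], [468.1, 150.0, 75.5]] mean [542.1 183.3  75.5]
0.1313 0.0949 0.1304 0.0955 yaw -11.838051890233153
floor [[488.1, 243.5, 12.0], [616.9, 216.3, 12.0], [597.1, 122.3, 12.0], [466.6, 149.8, 12.0]] mean [542.2 183.   12. ]
0.1316 0.096 0.1334 0.0961 yaw -11.909428622307106
ribs [[530.9, 231.1, 16.0], [571.4, 222.8, 16.0], [553.7, 135.6, 16.0], [512.1, 144.2, 16.0]] mean [542.1 183.4  16. ]
0.0413 0.089 0.0424 0.0889 hole in tool frame assuming z=-40: [-0.0514  0.0002 -0.04  ]
seat est rim centre (well centre is printer x=20): [0.54211947 0.1833256  0.0755    ] [0.54219881 0.18299572 0.012     ] [0.5420555 0.1834419 0.016    ]
```

```bash
python3 -m handwheel '[[[0.2,0.3,-0.2,0.1,0.7,0,1],[0.2,0.3,-0.2,0.2,1.4,0,1],[0.2,0.3,-0.2,0.3,1.97,-0.3,1],[0.2,0.3,-0.2,0.3,1.97,-1.1,1],[0.2,0.3,-0.2,0.3,1.97,-1.8,1]]]'
python3 -m handwheel '[[[0,0,0,0,0,-0.3,1],[0,0,0,0,0,-0.3,1]]]'
python3 - <<'E'
from h import *
c,o=snap('scene','s23.png');c,o=snap('wrist','w23.png');print(o['tool_pos'],o['clock'],o['ft_force'],o['opening'])
M=q2R(o['eef_rot']);print(np.degrees(np.arctan2(M[1,1],M[0,1])),M[:,0]); print((np.array([.5421,.1832,-.0136])-o['tool_pos'])/.05)
a=cv2.resize(cv2.imread('pics/s23.png')[210:370,260:430],None,fx=2.2,fy=2.2,interpolation=cv2.INTER_CUBIC)
b=cv2.resize(cv2.imread('pics/w23.png')[68:420,80:480],None,fx=1.0,fy=1.0,interpolation=cv2.INTER_CUBIC)
cv2.imwrite('pics/sw23.png',np.hstack([a[:352],b]))
E
```

```text
clock: 19.23
tool_pos: [0.5424, 0.1802, 0.0891]
eef_rot: [-0.445, -0.549, -0.445, 0.55]
ft_force: [0.2, 0.7, -2.3]
opening: 0.0554
clock: 19.48
tool_pos: [0.5416, 0.1787, 0.073]
eef_rot: [-0.445, -0.549, -0.445, 0.551]
ft_force: [-0.0, -0.6, -2.2]
opening: 0.0556
[0.5427705  0.17926562 0.07465628] 19.525 [-0.07524196 -0.6047437  -2.00908527] 0.0551074281884195
-12.066521370372177 [-1.05105409e-04 -1.46812504e-03 -9.99998917e-01]
[-0.01340992  0.07868757 -1.76512553]
```

View pics/sw23.png

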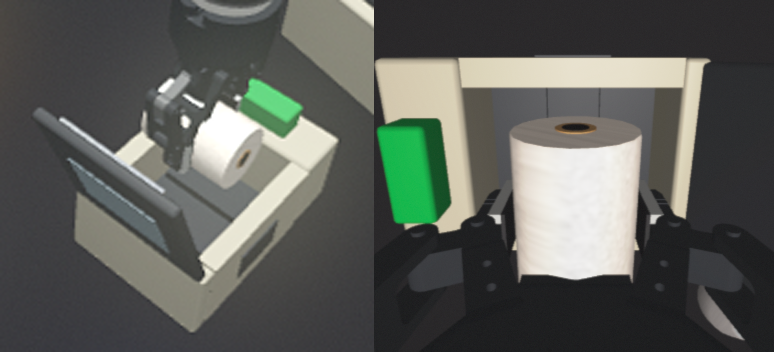

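```bash
python3 -m handwheel '[[[0,0,0,0,0.08,-0.2,1],[0,0,0,0,0.08,-0.6,1],[0,0,0,0,0.08,-1.0,1],[0,0,0,0,0.08,-1.3,1],[0,0,0,0,0.08,-1.4,1]]]'
python3 -m handwheel '[[[0,0,0,0,0.02,-0.06,1],[0,0,0,0,0.02,-0.12,1],[0,0,0,0,0.02,-0.12,1]]]'
python3 - <<'E'
from h import *
o=robot.get_obs();print(o['tool_pos'],o['ft_force']); print((np.array([.5421,.1832,-.0136])-o['tool_pos'])/.05)
c,o=snap('scene','s24.png');c,o=snap('wrist','w24.png')
a=cv2.resize(cv2.imread('pics/s24.png')[210:370,260:430],None,fx=2.2,fy=2.2,interpolation=cv2.INTER_CUBIC)
b=cv2.resize(cv2.imread('pics/w24.png')[68:420,80:480],None,fx=1.0,fy=1.0,interpolation=cv2.INTER_CUBIC)
cv2.imwrite('pics/sw24.png',np.hstack([a[:352],b]))
E
```

```text
clock: 20.2
tool_pos: [0.543, 0.1837, 0.0048]
eef_rot: [-0.445, -0.55, -0.444, 0.55]
ft_force: [0.3, 0.3, -1.7]
opening: 0.0552
clock: 20.58
tool_pos: [0.5433, 0.1848, -0.0009]
eef_rot: [0.445, 0.55, 0.444, -0.55]
ft_force: [0.0, 0.8, -2.3]
opening: 0.055
[ 0.54326349  0.18477959 -0.00088363] [ 0.04650028  0.80790757 -2.28986698]
[-0.02326985 -0.03159185 -0.25432743]
```

View pics/sw24.png

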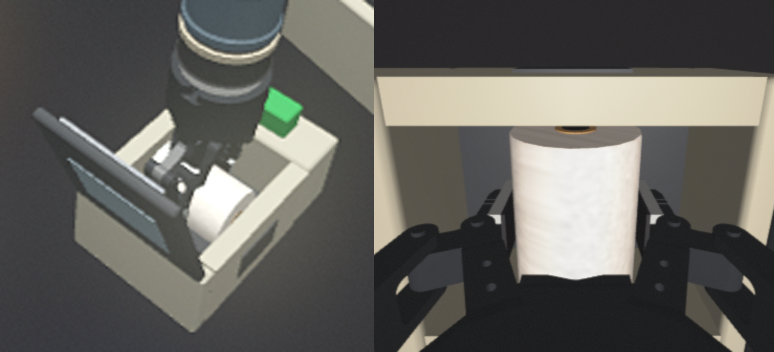

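```bash
python3 -m handwheel '[[[0,0,0,-0.02,-0.03,-0.05,1],[0,0,0,-0.02,-0.03,-0.1,1],[0,0,0,-0.02,-0.03,-0.15,1],[0,0,0,-0.02,-0.03,-0.18,1],[0,0,0,-0.02,-0.03,-0.18,1]]]'
python3 -m handwheel '[[[0,0,0,0,0,-0.03,1],[0,0,0,0,0,-0.05,1],[0,0,0,0,0,-0.05,1]]]'
```

```text
clock: 21.3
tool_pos: [0.5422, 0.1832, -0.01]
eef_rot: [0.445, 0.55, 0.444, -0.55]
ft_force: [0.5, 0.7, -0.9]
opening: 0.0552
clock: 21.68
tool_pos: [0.5421, 0.1832, -0.0126]
eef_rot: [-0.445, -0.55, -0.444, 0.55]
ft_force: [0.0, 0.0, -1.3]
opening: 0.0549
```

```bash
python3 -m handwheel '[[[0,0,0,0,0,-0.02,1],[0,0,0,0,0,-0.03,1],[0,0,0,0,0,-0.03,1]]]'
python3 -m handwheel '[[[0,0,0,0,0,-0.02,1],[0,0,0,0,0,-0.03,1],[0,0,0,0,0,-0.03,1]]]'
```

```text
clock: 22.05
tool_pos: [0.5422, 0.1833, -0.0136]
eef_rot: [0.445, 0.55, 0.444, -0.55]
ft_force: [-2.0, -1.9, 1.8]
opening: 0.0554
clock: 22.42
tool_pos: [0.5423, 0.1833, -0.0136]
eef_rot: [0.446, 0.55, 0.444, -0.549]
ft_force: [-3.1, -1.4, 7.2]
opening: 0.0554
```

```bash
python3 -m handwheel '[[[0,0,0,0,0,0.02,1],[0,0,0,0,0,0.02,-0.4],[0,0,0,0,0,0.02,-0.55],[0,0,0,0,0,0.02,-0.55]]]'
python3 - <<'E'
from h import *
o=robot.get_obs();print(o['tool_pos'],o['ft_force'])
c,o=snap('scene','s25.png');c,o=snap('wrist','w25.png')
a=cv2.resize(cv2.imread('pics/s25.png')[210:370,260:430],None,fx=2.2,fy=2.2,interpolation=cv2.INTER_CUBIC)
b=cv2.resize(cv2.imread('pics/w25.png')[68:420,80:480],None,fx=1.0,fy=1.0,interpolation=cv2.INTER_CUBIC)
cv2.imwrite('pics/sw25.png',np.hstack([a[:352],b]))
E
```

```text
clock: 22.92
tool_pos: [0.5423, 0.1833, -0.0127]
eef_rot: [0.445, 0.55, 0.444, -0.549]
ft_force: [-0.4, 0.2, 0.4]
opening: 0.0662
[ 0.5423219   0.18327758 -0.01274366] [-0.37152918  0.21028143  0.38781397]
```

View pics/sw25.png

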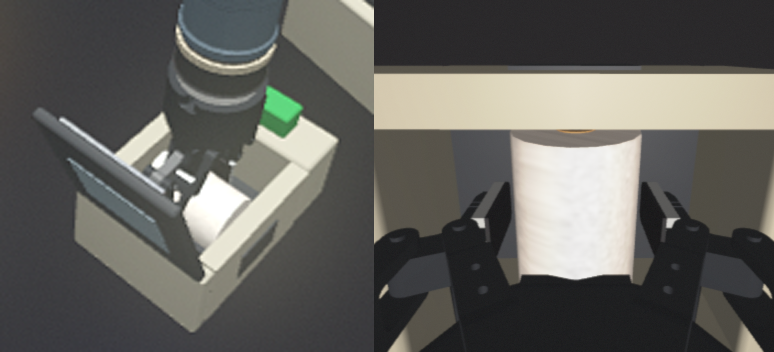

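```bash
python3 -m handwheel '[[[0,0,0,0,0,0.1,-0.55],[0,0,0,0,0,0.4,-0.55],[0,0,0,0,0,0.9,-0.55],[0,0,0,0,0,1.6,-0.55],[0,0,0,0,0,2.5,-0.55]]]'
python3 -m handwheel '[[[0,0,0,0,0,0.8,-0.55],[0,0,0,-0.2,-0.8,1.6,-0.55],[0,0,0,-0.4,-1.6,2,-0.55],[0,0,0,-0.6,-2.4,2,-0.55],[0,0,0,-0.8,-3.2,2,-0.55]]]'
python3 -m handwheel '[[[0,0,0,-0.6,-0.8,0,-0.55],[0,0,0,-1,-1.6,0,-0.55],[0,0,0,-1,-2,0,-0.55],[0,0,0,-1,-2,0,-0.55]]]'
python3 - <<'E'
from h import *
c,o=snap('scene','s26.png');c,o=snap('wrist','w26.png');c,o=snap('top','t26.png');print(o['tool_pos'],o['clock'],o['ft_force'])
cv2.imwrite('pics/s26c.png',cv2.resize(cv2.imread('pics/s26.png')[220:360,270:430],None,fx=4.5,fy=4.2,interpolation=cv2.INTER_CUBIC))
E
```

```text
clock: 23.65
tool_pos: [0.5418, 0.1832, 0.1137]
eef_rot: [-0.445, -0.55, -0.444, 0.55]
ft_force: [0.1, 1.0, 1.0]
opening: 0.0661
clock: 24.28
tool_pos: [0.502, 0.0219, 0.2159]
eef_rot: [0.446, 0.55, 0.443, -0.549]
ft_force: [0.4, -0.1, -0.1]
opening: 0.0662
clock: 24.78
tool_pos: [0.452, -0.0793, 0.2173]
eef_rot: [0.446, 0.552, 0.442, -0.549]
ft_force: [-0.8, -0.3, -0.2]
opening: 0.0662
[ 0.45219548 -0.07780133  0.21687532] 24.875 [ 0.73562816 -0.13789932  0.38780417]
```

View pics/s26c.png

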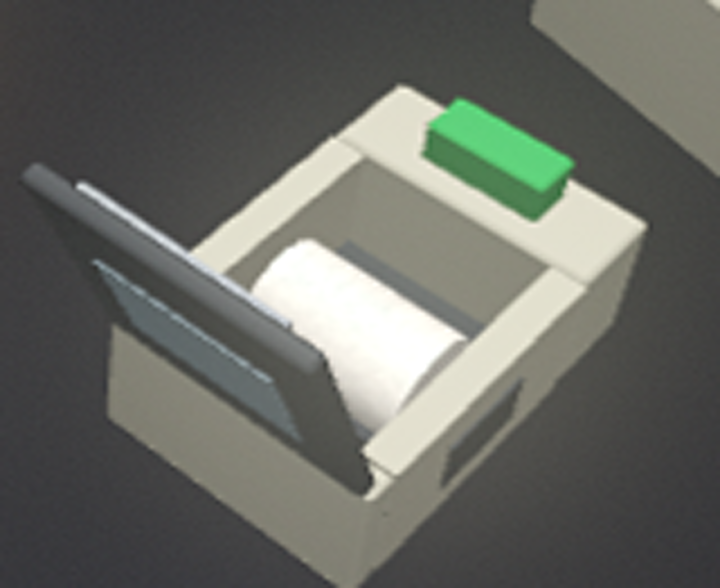

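View pics/s26.png

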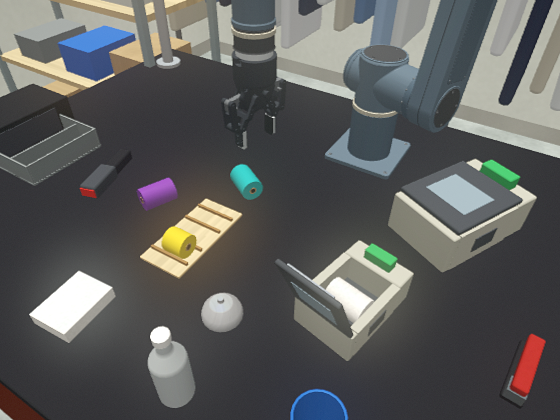

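View pics/t26.png

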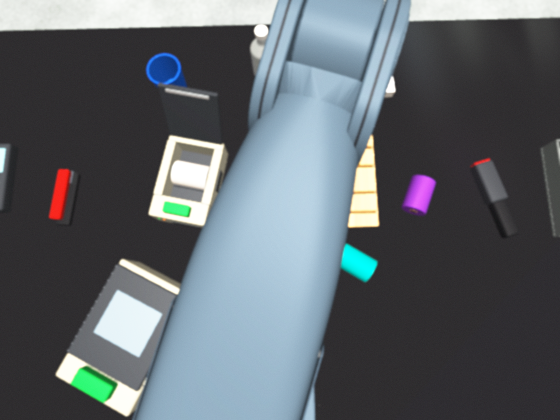

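```bash
python3 - <<'E'
from h import *
T=cam('t26');im=cv2.imread('pics/t26.png')[125:235,140:240];cv2.imwrite('pics/t26c.png',cv2.resize(im,None,fx=6,fy=6,interpolation=cv2.INTER_CUBIC))
print('seat proj top, crop px',(proj(T,[.5421,.1832,.068])-[140,125])*6)
a=cam('scene0');b=cam('s26')
for n,lo,hi in [('yellow',(22,180,100),(32,255,255))]:
    for C in(a,b): print(n,cv2.minAreaRect(max(blobs(C,lo,hi),key=cv2.contourArea)))
d=np.abs(a[0]['color'].astype(int)-b[0]['color']).sum(2)[280:340,190:250];print('bell diff max',d.max(),d.mean())
E
```

```text
seat proj top, crop px [291.5611532  276.71256645]Traceback (most recent call last):
  File "<stdin>", line 6, in <module>
ValueError: max() iterable argument is empty
```

View pics/t26c.png

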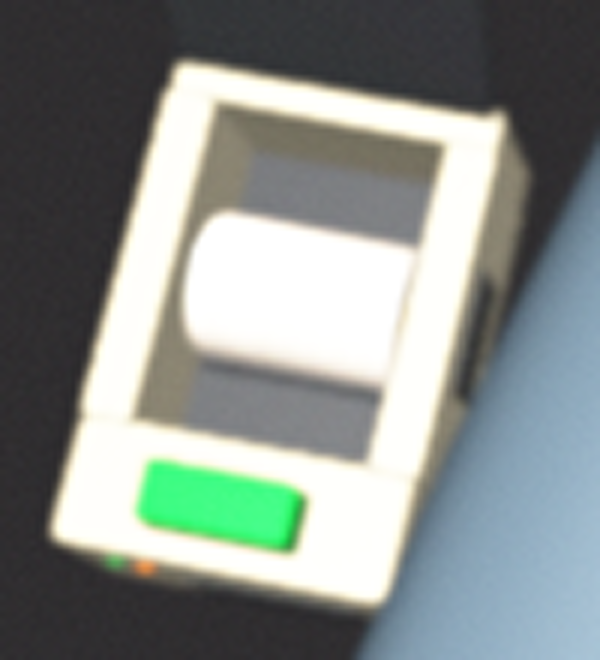

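```bash
python3 - <<'E'
from h import *
a=cam('scene0');b=cam('s26')
for C in(a,b): print([np.round(cv2.minAreaRect(x)[0],1) for x in blobs(C,(20,150,80),(35,255,255))])
d=np.abs(a[0]['color'].astype(int)-b[0]['color']).sum(2)[280:340,190:250];print('bell diff',d.max(),d.mean())
robot.sign_off()
E
```

```text
[array([178.1, 241.8])]
[array([178.3, 241.9])]
bell diff 42 28.740277777777777
the job is handed in; nothing more can be done
```

The white roll is in the printer's well and the cover stands fully open. I handed the job in at about 25 s on the robot's clock, with the gripper clear of everything.

- **Cover:** I pressed the green catch on the smaller printer with the shut fingertips, which overhung the cover edge. The cover came up about 8 mm against the tips, and I followed it round at about 0.8 rad/s to its stop. I did not measure the cover's own speed.
- **Roll:** I gripped the white roll at 30 N, with the fingers stopping at 55 mm on a 56 mm roll. I lowered it until it touched at the height I had worked out for the seat, with the force reaching 7 N at most, then let go and lifted clear.

**Last checks:**
- The pictures show the cover open and the roll lying across the printer, centred in the well.
- The well measured about 131 x 96 mm, with 42 mm between the ribs, as stated.
- The yellow roll's centre moved 0.2 px between the first and last scene pictures.
- The bell looks unmoved. Its image differs only by an even brightness change.

**What disagreed:**
- **Fingertip position:** Contact and the pictures put the shut fingertips about 34 mm behind the reported TCP. I worked from contact and images instead of the stated figure.
- **Camera heights:** Two-view heights from the scene and top cameras came out about 5–12 mm low, and from the wrist camera mostly within 6 mm. The last top picture puts the roll about 4 px from the projected seat point. I trusted the wrist view and the contact height over that.

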